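# Put the cordless engravers on charge

## Robot

A 6-joint arm with a two-finger parallel gripper is mounted at the origin on the work surface. World frame = base frame: x ahead of the robot, y to its left, z up, the work surface at z = 0. Lengths are in mm, angles in degrees, forces in N, time in s.
With the tool pointing down it reaches from about 300 to 950 mm from the base axis. Payload 3.1 kg.
Tool frame: the origin (TCP) lies at the very end of the fingers, on their centre line; the grasp point (between the pads) lies 19 mm behind it; z points along the fingers, y is the line along which they close (so a half turn about z gives the same grasp; the last joint's range is limited). The gripper opens to 85 mm and grips with 20 to 120 N. Pads are 22 mm wide; open, the fingers measure 114 mm over their backs; the gripper's body (76 mm by 85 mm) begins 54 mm behind the grasp point. The pads swing forward as they close: fully open they stand 13 mm farther back than shut.
Start: joints at [67.168, 17.653, 93.61, -0, 68.738, -3.994], TCP at [201.843, 591.516, 231.272] pointing down, gripper open.
Joint ranges: [-175.34, 175.34], [-45.06, 112.39], [2.9, 150.54], [-68.45, 248.45], [3.09, 151.38], [-168.51, 168.51]. Speed limits (degrees/s): [159.86, 159.86, 180, 180, 180, 180].

## Interface

Orientations are given as a 3x3 rotation matrix whose columns are the frame's x, y, z axes.
In Python, from plant import ctrl gives the robot as it stands.
- The arm moves only by the shell command python3 -m handwheel 'ROWS' [OPENING] [FORCE]. ROWS is text: rows parted by semicolons, each of 6 numbers parted by spaces: the shift along the tool's x, y, z in m, then the turn, a rotation vector about the tool's x, y, z in rad. A call has 1 to 12 rows; each row is the pose to reach, as a shift and turn from the pose commanded when the call began, along the tool's axes at that moment; what a row does not reach only later rows make up. A row lasts 1/10 s, in which the tool goes at most 50 mm and 8.59 degrees, less where a joint would pass 70% of its speed; a pose out of reach is approached as far as the arm can. A call with a gripper value outside its range is refused whole. OPENING is the gripper command: -1 is shut, 1 is fully open, values between are in proportion, set as the call begins (- or left out, the last holds). The fingers move at their own pace and stop on an object; FORCE is the grip in N (left out, the last holds). Time passes only in rows, so rows that repeat a pose let the fingers close. It gives the time, the measured TCP pose, the force, the opening and the grip force at its end, in the units of the state.
- ctrl.get_state(): the state, without advancing time (a new reading comes with each control period).
- ctrl.camera(name): name is "scene" or "top"; returns a dict with "color" (480x640x3 uint8, blue, green, red), "vertical_fov" (degrees; the focal length in pixels is half the picture's height over the tangent of half this angle, whatever the lens; pixels are square), "cx", "cy" (the principal point, pixels), "k1" (the pictures are not rectified: a ray, as slopes to the right and down, at radius r is drawn at 1 + k1 r^2 times it, then the intrinsics apply), "cam_to_world" (4x4, takes a point from camera to world coordinates). Camera axes: x right, y down, z forward; pixel columns grow to the right and rows downward; lengths in mm; the calibration is good to about 2 mm. A picture is of the moment at which its call begins. There is no depth.
- ctrl.hand_in(): hands the job in; it is judged then, once.
The state is a dict: "time_s": time; "qpos": joint angles; "dq": joint speeds; "tau": joint torques, N m; "eef_pos": TCP position; "eef_rot": TCP orientation; "ft_force": force on the tool from outside, world axes, zero at the start; "wrist_torque": the same for the moment, N m; "opening": finger opening in mm; "finger_force": force on a finger pad.
Only numpy, scipy, OpenCV 4.12 (cv2) and the standard library are available. Lean on these libraries where they do the work, as an engineer would, in place of code of your own. Each camera call takes 0.05 s, during which the arm holds its last target. There are 200 camera calls.

## Task

Free the dock's dust cover by sliding it along its keyhole slots, lift it off and lay it flat on the bench, handle up. Then stand every engraver on the bench butt end down, fully home in a charging well of its own, and finally press the keys of the control box fully down one at a time: the round one, then the square one, then the long bar. Leave the other tools and things on the bench where they are.

Things in the scene. Friction and masses are not known exactly. Their poses are not given: they have to be found in the camera images.
- charger: Charging dock, fixed: black block 100 (x) by 280 (y) by 70 mm high, origin under its centre on the bench, z up; four wells in a row along y. On its deck (70 mm up) stand two headed studs at x=0, y=-60 and +60 mm: stem 8 mm, round head 20 mm across, 4 mm thick, its underside 7 mm above the deck.
- cover: Aluminium dust cover 80 (x) by 250 (y) by 5 mm, 0.25 kg, origin at the centre of its underside, z up. Starts on the deck, centred on the dock, axes parallel, held by the studs in two keyhole slots 12 mm wide; their wide ends (27 mm square) lie 24 mm to the -y side of the studs: slide the cover 24 mm (+-3) to the dock's +y and it lifts straight off.
- cover_handle (a point): centre of the top of the cover's handle, an upright rubber block in its middle, 56 (x) by 18 (y) by 45 mm high; 50 mm above the cover's underside
- well0 (a point): centre of the floor of well 0 of the dock; each well is 31 mm square (sides parallel to the dock's) and 50 mm deep, its floor 20 mm above the bench; wells lie at y = -90, -30, +30, +90 mm in the dock's frame. Axes are the dock's.
- well1 (a point): centre of the floor of well 1 of the dock; each well is 31 mm square (sides parallel to the dock's) and 50 mm deep, its floor 20 mm above the bench; wells lie at y = -90, -30, +30, +90 mm in the dock's frame. Axes are the dock's.
- well2 (a point): centre of the floor of well 2 of the dock; each well is 31 mm square (sides parallel to the dock's) and 50 mm deep, its floor 20 mm above the bench; wells lie at y = -90, -30, +30, +90 mm in the dock's frame. Axes are the dock's.
- well3 (a point): centre of the floor of well 3 of the dock; each well is 31 mm square (sides parallel to the dock's) and 50 mm deep, its floor 20 mm above the bench; wells lie at y = -90, -30, +30, +90 mm in the dock's frame. Axes are the dock's.
- pen0: Cordless engraver (may be absent), 80 g, 160 mm long: handle 24 mm square and 115 mm long with a flat butt end (dark rubber band 10 to 40 mm from the butt), then a tapered nozzle (30 mm) and thin bit (15 mm). Origin on its long axis 70 mm from the butt; x axis from butt to bit. Starts flat on the bench (origin 12 mm up), bit roughly to -y, the robot's right.
- pen1: Cordless engraver (may be absent), 80 g, 160 mm long: handle 24 mm square and 115 mm long with a flat butt end (dark rubber band 10 to 40 mm from the butt), then a tapered nozzle (30 mm) and thin bit (15 mm). Origin on its long axis 70 mm from the butt; x axis from butt to bit. Starts flat on the bench (origin 12 mm up), bit roughly to -y, the robot's right.
- pen2: Cordless engraver (may be absent), 80 g, 160 mm long: handle 24 mm square and 115 mm long with a flat butt end (dark rubber band 10 to 40 mm from the butt), then a tapered nozzle (30 mm) and thin bit (15 mm). Origin on its long axis 70 mm from the butt; x axis from butt to bit. Starts flat on the bench (origin 12 mm up), bit roughly to -y, the robot's right.
- pen3: Cordless engraver (may be absent), 80 g, 160 mm long: handle 24 mm square and 115 mm long with a flat butt end (dark rubber band 10 to 40 mm from the butt), then a tapered nozzle (30 mm) and thin bit (15 mm). Origin on its long axis 70 mm from the butt; x axis from butt to bit. Starts flat on the bench (origin 12 mm up), bit roughly to -y, the robot's right.
- panel: Control box of the dock, fixed to the bench: grey, 110 mm (x) by 200 mm (y) by 35 mm high, origin under its centre; three spring keys in a row along its y axis, 60 mm apart, in any order
- key_round (a joint): travel of this key: 0 up, 0.006 m fully down; springs back; starts to move at about 1.5 N, fully down at about 5 N
- key_round_top (a point): centre of the top of the key with a round cap 28 mm across, white, 53 mm above the bench when up; pressed straight down
- key_square (a joint): travel of this key: 0 up, 0.006 m fully down; springs back; starts to move at about 1.5 N, fully down at about 5 N
- key_square_top (a point): centre of the top of the key with a square cap 26 mm, white, 53 mm above the bench when up; pressed straight down
- key_bar (a joint): travel of this key: 0 up, 0.006 m fully down; springs back; starts to move at about 1.5 N, fully down at about 5 N
- key_bar_top (a point): centre of the top of the key with a long bar cap 66 mm (x of the box) by 20 mm, white, 53 mm above the bench when up; pressed straight down
- spool: bystander, loose: steel wire spool, 70 mm across, 56 mm high
- mug: bystander, loose: white mug, 76 mm across, 85 mm high
- hammer: bystander, loose: hammer lying on the bench
- driver: bystander, loose: screwdriver with yellow handle lying on the bench
- glue: bystander, loose: white glue bottle, 52 mm across, 120 mm high
Things that resemble listed ones, but are neither listed nor needed, are in the scene too. What is shaped like the pen2 but purple is not meant.

How it is judged (in metres and radians):
On the way, in this order (a step that is already met when the one before it is completed fails the run):
1. the cover is off the dock and lies flat on the bench (height (world z) of cover below 0.008 m and angle between cover's own z axis and vertical below 0.08 rad), for 0.2 s.
2. every engraver stands butt down in a well (((horizontal distance between pen0 and well0 below 0.014 m and z of pen0 in the frame of well0 below 0.077 m and angle between pen0's own x axis and vertical below 0.22 rad) or (horizontal distance between pen0 and well1 below 0.014 m and z of pen0 in the frame of well1 below 0.077 m and angle between pen0's own x axis and vertical below 0.22 rad) or (horizontal distance between pen0 and well2 below 0.014 m and z of pen0 in the frame of well2 below 0.077 m and angle between pen0's own x axis and vertical below 0.22 rad) or (horizontal distance between pen0 and well3 below 0.014 m and z of pen0 in the frame of well3 below 0.077 m and angle between pen0's own x axis and vertical below 0.22 rad)) and ((horizontal distance between pen1 and well0 below 0.014 m and z of pen1 in the frame of well0 below 0.077 m and angle between pen1's own x axis and vertical below 0.22 rad) or (horizontal distance between pen1 and well1 below 0.014 m and z of pen1 in the frame of well1 below 0.077 m and angle between pen1's own x axis and vertical below 0.22 rad) or (horizontal distance between pen1 and well2 below 0.014 m and z of pen1 in the frame of well2 below 0.077 m and angle between pen1's own x axis and vertical below 0.22 rad) or (horizontal distance between pen1 and well3 below 0.014 m and z of pen1 in the frame of well3 below 0.077 m and angle between pen1's own x axis and vertical below 0.22 rad)) and ((horizontal distance between pen2 and well0 below 0.014 m and z of pen2 in the frame of well0 below 0.077 m and angle between pen2's own x axis and vertical below 0.22 rad) or (horizontal distance between pen2 and well1 below 0.014 m and z of pen2 in the frame of well1 below 0.077 m and angle between pen2's own x axis and vertical below 0.22 rad) or (horizontal distance between pen2 and well2 below 0.014 m and z of pen2 in the frame of well2 below 0.077 m and angle between pen2's own x axis and vertical below 0.22 rad) or (horizontal distance between pen2 and well3 below 0.014 m and z of pen2 in the frame of well3 below 0.077 m and angle between pen2's own x axis and vertical below 0.22 rad)) and ((horizontal distance between pen3 and well0 below 0.014 m and z of pen3 in the frame of well0 below 0.077 m and angle between pen3's own x axis and vertical below 0.22 rad) or (horizontal distance between pen3 and well1 below 0.014 m and z of pen3 in the frame of well1 below 0.077 m and angle between pen3's own x axis and vertical below 0.22 rad) or (horizontal distance between pen3 and well2 below 0.014 m and z of pen3 in the frame of well2 below 0.077 m and angle between pen3's own x axis and vertical below 0.22 rad) or (horizontal distance between pen3 and well3 below 0.014 m and z of pen3 in the frame of well3 below 0.077 m and angle between pen3's own x axis and vertical below 0.22 rad))), for 0.3 s.
3. the round key is pressed fully down, alone (value of joint key_round above 0.0045 m and value of joint each of key_square, key_bar below 0.002 m), for 0.05 s.
4. the square key is pressed fully down, alone (value of joint key_square above 0.0045 m and value of joint each of key_round, key_bar below 0.002 m), for 0.05 s.
5. the bar key is pressed fully down, alone (value of joint key_bar above 0.0045 m and value of joint each of key_round, key_square below 0.002 m), for 0.05 s.
At the end, for the whole second after the job is handed in: Cover flat on the bench, handle up (underside below 8 mm, tilt under 0.08 rad); every engraver present butt down in a well (origin within 14 mm of the well's centre line, less than 77 mm above its floor, tilt under 0.22 rad); keys up, all at rest (all of step 1 and all of step 2 and linear speed of each of pen0, pen1, pen2, pen3, cover below 0.02 m/s and value of joint each of key_round, key_square, key_bar below 0.002 m); the robot touches nothing.
It fails at once if a bystander is pushed more than 50 mm from its place (distance of any of spool, mug, hammer, driver, glue from where it was at the start of the episode above 0.05 m).
It fails at once if two keys are held down at once (value of joint each of key_round, key_square above 0.003 m or value of joint each of key_round, key_bar above 0.003 m or value of joint each of key_square, key_bar above 0.003 m).
Of pen0, pen1, pen2, pen3 only 3 to 4 are there at a start; the rules pass over those that are not, and their reading is None.
At some moment in a run one of pen0, pen1, pen2, pen3 may be knocked a few centimetres aside while the robot is not near it.
Once in a run the grip may slacken for a moment while it holds something.
It also fails if it takes over 208 s, if anything falls off the work surface, if the arm or the gripper's body presses on something with over 40 N, if the wrist force passes 120 N, or if a joint passes its speed limit or range.

## Working session

There is one attempt and no reset: what is moved stays moved. The work goes in short steps, Python scripts to look and compute and a shell command to move; the robot and the scene stay as the last step left them, time stands still between calls to the robot, and variables do not carry over. Pictures are saved under pics/ and viewed, at most 14 in all, crops included, and the job is handed in when it is done.

```bash
ls; mkdir -p pics; cat > h.py <<'E'
import numpy as np, cv2
from plant import ctrl
def cam(n,save=None):
    c=ctrl.camera(n)
    if save: cv2.imwrite('pics/'+save+'.png',c['color'])
    return c
def K(c):
    f=240/np.tan(np.radians(c['vertical_fov']/2)); return np.array([[f,0,c['cx']],[0,f,c['cy']],[0,0,1.]])
def toplane(c,uv,z):
    uv=np.array(uv,float).reshape(-1,1,2)
    p=cv2.undistortPoints(uv,K(c),np.array([c['k1'],0,0,0.]))[:,0]
    T=np.array(c['cam_to_world']); d=np.c_[p,np.ones(len(p))]@T[:3,:3].T; o=T[:3,3]
    return o+d*((z-o[2])/d[:,2])[:,None]
def proj(c,P):
    T=np.linalg.inv(np.array(c['cam_to_world'])); P=np.array(P,float).reshape(-1,3)
    r=cv2.Rodrigues(T[:3,:3])[0]
    return cv2.projectPoints(P,r,T[:3,3],K(c),np.array([c['k1'],0,0,0.]))[0][:,0]
E
python3 - <<'E'
from h import *
for n in('top','scene'):
    c=cam(n,n+'0'); print(n,c['vertical_fov'],c['cx'],c['cy'],c['k1'],np.round(c['cam_to_world'],3).tolist())
s=ctrl.get_state(); print(s)
E
```

```text
pics
top 47.54864445689497 317.06292975498303 237.8169381098676 -0.13411712525434627 [[-0.019, -0.995, 0.1, 380.868], [-1.0, 0.019, 0.008, -56.56], [-0.01, -0.1, -0.995, 1859.667], [0.0, 0.0, 0.0, 1.0]]
scene 52.82485653445019 322.0427338835541 233.38835941648614 -0.12187742780250058 [[0.846, 0.344, -0.408, 1231.059], [0.533, -0.572, 0.623, -1040.065], [-0.019, -0.744, -0.667, 1184.588], [0.0, 0.0, 0.0, 1.0]]
{'time_s': 0.1, 'qpos': array([ 6.71663498e+01,  1.76994076e+01,  9.36814472e+01,  4.24568538e-04,
        6.87406961e+01, -3.99189841e+00]), 'dq': array([-0.12032689, -0.04287328, -0.24313964,  0.06323905,  0.05582809,
       -0.05533289]), 'tau': array([-7.79075635e-04, -4.16406763e+01, -2.77644539e+01, -9.18800652e-05,
        4.04809951e-03,  1.63225934e-05]), 'eef_pos': array([201.56044618, 590.80875329, 230.16960987]), 'eef_rot': array([[-9.46413238e-01,  3.22957110e-01, -8.29612469e-04],
       [ 3.22958139e-01,  9.46411236e-01, -1.95253402e-03],
       [ 1.54569817e-04, -2.11583414e-03, -9.99997750e-01]]), 'ft_force': array([-0.44167569,  0.63089675,  0.39997887]), 'wrist_torque': array([-0.01797282, -0.00690603,  0.00714971]), 'finger_force': 0.0, 'opening': 85.51451522485715}
```

View pics/top0.png

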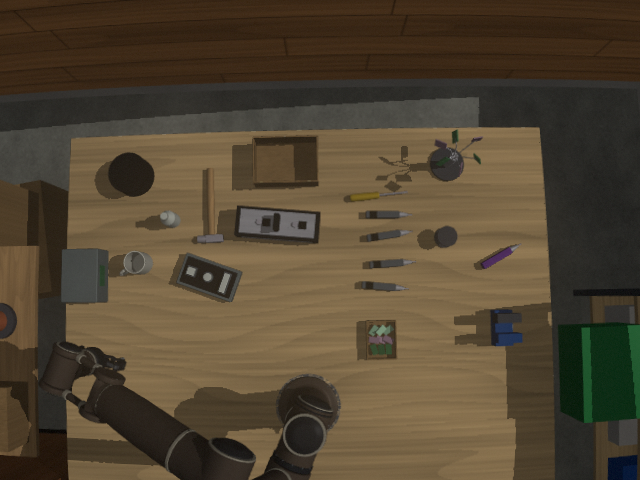

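View pics/scene0.png

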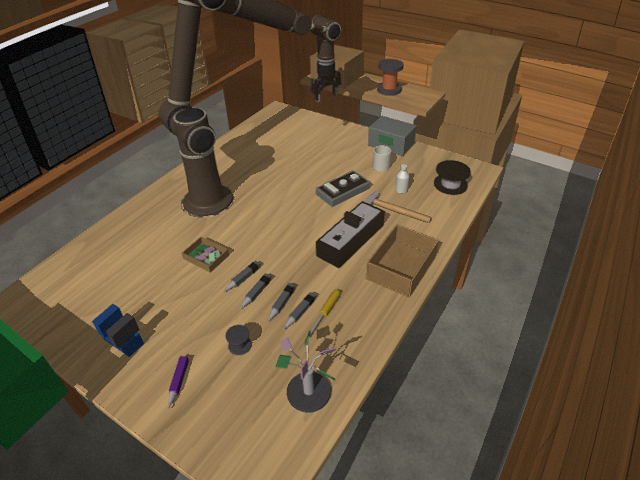

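The top view shows four grey pens near (385,215), (390,235), (392,263) and (385,287). The dock is at (278,225) and the panel at (208,277). The spool is at (446,237), the driver at (375,196), and the purple decoy at (498,256). I'll enlarge the working areas.

```bash
python3 - <<'E'
from h import *
a=cv2.imread('pics/top0.png'); b=cv2.imread('pics/scene0.png')
x=cv2.resize(a[180:310,165:425],None,fx=3,fy=3,interpolation=2)
cv2.imwrite('pics/c1.png',cv2.convertScaleAbs(x,alpha=1.6))
x=cv2.resize(b[155:345,210:410],None,fx=3,fy=3,interpolation=2)
cv2.imwrite('pics/c2.png',cv2.convertScaleAbs(x,alpha=1.5))
E
```

```text
(no output)
```

View pics/c1.png

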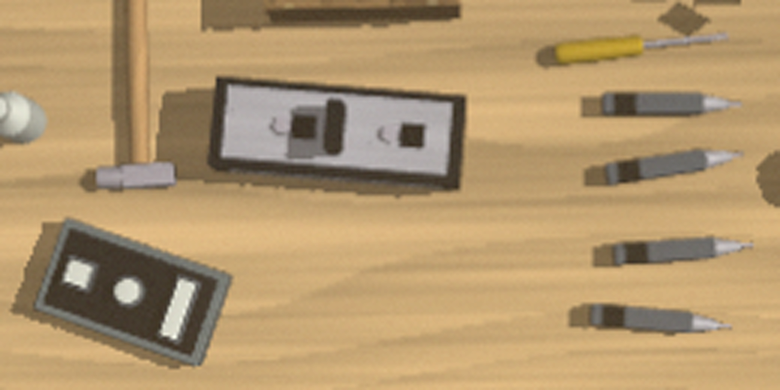

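View pics/c2.png

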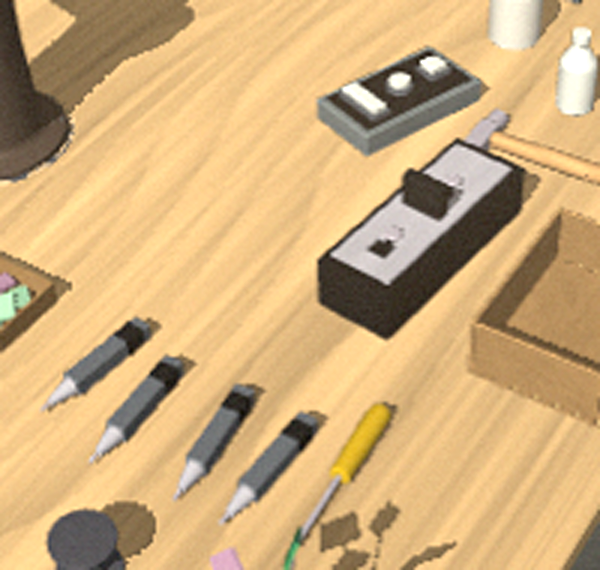

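The crops show cover's wide square holes on the -y side of each stud, so it slides toward image left (+y). The key order from image left is square, round, bar. The pen butts, with their dark bands, point to +y.

```bash
cat >> h.py <<'E'
def blobs(m,amin):
    cs,_=cv2.findContours(m.astype(np.uint8),cv2.RETR_EXTERNAL,cv2.CHAIN_APPROX_NONE)
    return [k for k in cs if cv2.contourArea(k)>amin]
def rect(c,k,z):
    P=toplane(c,k[:,0].astype(float),z)[:,:2].astype(np.float32)
    r=cv2.boxPoints(cv2.minAreaRect(P)); e1=r[1]-r[0]; e2=r[2]-r[1]
    L=e1 if np.hypot(*e1)>np.hypot(*e2) else e2
    a=np.degrees(np.arctan2(L[1],L[0]))%180
    return r.mean(0),sorted([np.hypot(*e1),np.hypot(*e2)]),a
def pens(c,box=(350,200,425,310),name='pen'):
    """centroid-based axis of each grey pen: contour at z=12, PCA, butt end = +y"""
    x0,y0,x1,y1=box; h=cv2.cvtColor(c['color'],cv2.COLOR_BGR2HSV)
    m=np.zeros(h.shape[:2],bool); m[y0:y1,x0:x1]=(h[y0:y1,x0:x1,1]<80)
    m=cv2.morphologyEx(m.astype(np.uint8),cv2.MORPH_CLOSE,np.ones((3,3)))
    return [ (k,)+rect(c,k,12) for k in blobs(m,100)]
E
python3 - <<'E'
from h import *
c=cam('top'); im=c['color']; h=cv2.cvtColor(im,cv2.COLOR_BGR2HSV)
for y,x in [(225,250),(225,300),(215,238),(215,387),(213,372),(215,362),(272,192),(277,207),(285,222),(262,180),(236,300),(150,220)]: print((x,y),im[y,x],h[y,x])
roi=np.zeros(h.shape[:2],bool); roi[195:255,225:330]=1
m=roi&(h[...,1]<50)&(h[...,2]>100)
for k in blobs(m,200): print('cover',rect(c,k,75))
roi[:]=0; roi[250:305,168:248]=1
for k in blobs(roi&(h[...,2]>150)&(h[...,1]<60),20): print('key',cv2.contourArea(k),cv2.minAreaRect(k)[0],rect(c,k,53))
for k in blobs(roi&(h[...,1]<75),200): print('panel',rect(c,k,35))
for p in pens(c): print('pen',cv2.contourArea(p[0]),p[1:])
E
```

```text
(250, 225) [107 107 111] [  0   9 111]
(300, 225) [26 32 40] [13 89 40]
(238, 215) [28 36 41] [18 81 41]
(387, 215) [64 66 68] [15 15 68]
(372, 213) [25 33 40] [16 96 40]
(362, 215) [47 67 83] [ 17 111  83]
(192, 272) [126 135 136] [ 27  19 136]
(207, 277) [127 136 136] [ 30  17 136]
(222, 285) [126 134 135] [ 27  17 135]
(180, 262) [48 68 83] [ 17 108  83]
(300, 236) [102 103 107] [  6  12 107]
(220, 150) [ 72 102 120] [ 19 102 120]
cover (array([608.44196 ,  50.073135], dtype=float32), [np.float32(75.583084), np.float32(164.8407)], np.float32(84.45855))
cover (array([619.1959 , 157.36136], dtype=float32), [np.float32(75.464645), np.float32(110.977036)], np.float32(84.166534))
panel (array([438.55246, 325.3897 ], dtype=float32), [np.float32(109.75654), np.float32(204.06528)], np.float32(69.89153))
pen 175.0 (array([ 395.51727, -286.0473 ], dtype=float32), [np.float32(23.868769), np.float32(122.9388)], np.float32(84.025894))
pen 180.0 (array([ 476.6442, -313.7361], dtype=float32), [np.float32(24.63341), np.float32(120.553024)], np.float32(92.62578))
pen 180.0 (array([ 576.11774, -307.20673], dtype=float32), [np.float32(25.261217), np.float32(120.9606)], np.float32(97.654305))
pen 174.5 (array([ 643.3425 , -305.71027], dtype=float32), [np.float32(20.785357), np.float32(120.555435)], np.float32(88.9491))
```

```bash
python3 - <<'E'
from h import *
for n in('top','scene'):
    c=cam(n); im=c['color']; h=cv2.cvtColor(im,cv2.COLOR_BGR2HSV)
    C=[619,105] ; Pn=[438,325]
    def roi(P,r):
        u=proj(c,[P])[0].astype(int); m=np.zeros(h.shape[:2],np.uint8); cv2.circle(m,[int(u[0]),int(u[1])],r,1,-1); return m>0
    m=roi([614,88,75],52 if n=='top' else 55)&(h[...,1]<50)&(h[...,2]>85)
    ks=[k for k in blobs(m,100)]
    k=np.concatenate(ks); print(n,'cover',[cv2.contourArea(q) for q in ks],rect(c,k,75))
    # opening of stud holes/handle
    for t in(100,115):
        for k in blobs(roi([438,325,50],36)&(h[...,2]>t)&(h[...,1]<60),15): print(t,'key',cv2.contourArea(k),[np.round(q,1) for q in rect(c,k,53)])
    hd=roi([610,92,75],30)&(h[...,2]<60)
    if n=='top':
        for k in blobs(hd,40): print('dark',cv2.contourArea(k),rect(c,k,120))
E
```

```text
top cover [1684.5] (array([612.9459,  89.5497], dtype=float32), [np.float32(79.1299), np.float32(249.11229)], np.float32(84.24245))
100 key 89.0 [array([419.2, 270.5], dtype=float32), array([18.9, 64.4], dtype=float32), np.float32(158.9)]
100 key 40.0 [array([439.8, 327.2], dtype=float32), array([23.8, 25.8], dtype=float32), np.float32(63.0)]
100 key 44.5 [array([459.8, 382.3], dtype=float32), array([24.3, 25.9], dtype=float32), np.float32(71.1)]
115 key 85.5 [array([418.7, 270.9], dtype=float32), array([18.6, 63.1], dtype=float32), np.float32(159.8)]
115 key 35.0 [array([439.8, 327.2], dtype=float32), array([20.3, 23.4], dtype=float32), np.float32(179.8)]
115 key 37.0 [array([459.5, 383. ], dtype=float32), array([22.7, 23.2], dtype=float32), np.float32(161.0)]
dark 163.0 (array([559.59717,  92.71862], dtype=float32), [np.float32(13.663477), np.float32(168.53708)], np.float32(84.30631))
dark 58.0 (array([610.0533 , 120.82745], dtype=float32), [np.float32(26.023294), np.float32(26.082205)], np.float32(88.838264))
dark 83.5 (array([609.44794,  88.50992], dtype=float32), [np.float32(19.
[... 686 characters left out ...]
loat32), array([28. , 34.1], dtype=float32), np.float32(120.7)]
100 key 29.0 [array([464.2, 376.6], dtype=float32), array([31.4, 35.6], dtype=float32), np.float32(70.9)]
115 key 64.5 [array([584.3, 204.6], dtype=float32), array([25.7, 70.7], dtype=float32), np.float32(82.9)]
115 key 38.5 [array([586.7, 291.4], dtype=float32), array([19.6, 79.7], dtype=float32), np.float32(96.0)]
115 key 59.5 [array([422.6, 264.4], dtype=float32), array([25.7, 71.8], dtype=float32), np.float32(159.4)]
115 key 24.5 [array([443.8, 320.8], dtype=float32), array([28., 34.], dtype=float32), np.float32(120.8)]
115 key 26.5 [array([465.4, 376.9], dtype=float32), array([28.4, 34.1], dtype=float32), np.float32(150.0)]
```

```bash
cat >> h.py <<'E'
from scipy.spatial.transform import Rotation as R
def delta(p,Rm=None):
    """shift (m) & rotvec in tool axes from the present pose to p (mm), Rm"""
    s=ctrl.get_state(); A=np.array(s['eef_rot']); Rm=A if Rm is None else Rm
    d=A.T@(np.array(p)-s['eef_pos'])/1000; w=R.from_matrix(A.T@Rm).as_rotvec()
    print('row',*np.round(d,4),*np.round(w,4),' |mm',round(1000*np.linalg.norm(d)),'deg',round(np.degrees(np.linalg.norm(w)),1))
def frame(z,y):
    z=np.array(z,float)/np.linalg.norm(z); y=np.array(y,float); y=y-z*(y@z); y/=np.linalg.norm(y)
    return np.c_[np.cross(y,z),y,z]
def az(a): a=np.radians(a); return np.array([np.cos(a),np.sin(a),0])
def st():
    s=ctrl.get_state(); print('t',round(s['time_s'],2),'p',np.round(s['eef_pos'],1),'q',np.round(s['qpos'],1),'F',np.round(s['ft_force'],1),'open',round(s['opening'],1),'ff',round(s['finger_force'],1)); return s
E
python3 -c "
from h import *
delta([611.5,89,230],frame([0,0,-1],az(84.3)))
delta([611.5,89,83],frame([0,0,-1],az(84.3)))"
```

```text
row -0.55 -0.3429 0.001 -0.0012 -0.0002 -0.2293  |mm 648 deg 13.1
row -0.55 -0.3428 0.148 -0.0012 -0.0002 -0.2293  |mm 665 deg 13.1
```

```bash
R='x'; python3 -m handwheel '-0.55 -0.343 0.001 -0.001 0 -0.229; -0.55 -0.343 0.001 -0.001 0 -0.229; -0.55 -0.343 0.001 -0.001 0 -0.229; -0.55 -0.343 0.001 -0.001 0 -0.229; -0.55 -0.343 0.001 -0.001 0 -0.229; -0.55 -0.343 0.001 -0.001 0 -0.229; -0.55 -0.343 0.001 -0.001 0 -0.229; -0.55 -0.343 0.001 -0.001 0 -0.229; -0.55 -0.343 0.001 -0.001 0 -0.229; -0.55 -0.343 0.001 -0.001 0 -0.229; -0.55 -0.343 0.001 -0.001 0 -0.229; -0.55 -0.343 0.001 -0.001 0 -0.229' 1 60
python3 -c "
from h import *
st()
delta([611.5,89,230],frame([0,0,-1],az(84.3)))"
```

```text
time_s: 1.45
eef_pos: [581.6, 125.5, 230.4]
eef_rot: [[-0.995, 0.1, 0.0], [0.1, 0.995, 0.001], [-0.0, 0.001, -1.0]]
ft_force: [0.6, 0.3, 0.2]
opening: 85.8
finger_force: 0.0
t 1.45 p [581.6 125.5 230.4] q [  7.9  14.4  97.9   0.1  67.7 -76.3] F [0.6 0.3 0.2] open 85.8 ff 0.0
row -0.0334 -0.0333 0.0004 0.0013 0.0003 -0.0007  |mm 47 deg 0.1
```

```bash
python3 -m handwheel '-0.033 -0.033 0.0 0.001 0 0; -0.033 -0.033 0 0.001 0 0; -0.033 -0.033 0.06 0.001 0 0; -0.033 -0.033 0.06 0.001 0 0;-0.033 -0.033 0.06 0.001 0 0' 
python3 -c "
from h import *
st()
delta([611.5,89,83],frame([0,0,-1],az(84.3)))
c=cam('top');cv2.imwrite('pics/t1.png',cv2.convertScaleAbs(cv2.resize(c['color'][170:290,210:340],None,fx=4,fy=4),alpha=1.6))"
```

```text
time_s: 1.95
eef_pos: [606.8, 91.6, 167.1]
eef_rot: [[-0.995, 0.099, -0.008], [0.099, 0.995, -0.0], [0.008, -0.001, -1.0]]
ft_force: [-0.7, -0.2, 0.3]
opening: 85.7
finger_force: 0.0
t 1.95 p [606.8  91.6 167.1] q [  4.5  20.4  97.8   0.   62.2 -79.8] F [-0.7 -0.2  0.3] open 85.7 ff 0.0
row -0.0056 -0.002 0.084 -0.0012 -0.0078 0.0003  |mm 84 deg 0.5
```

View pics/t1.png

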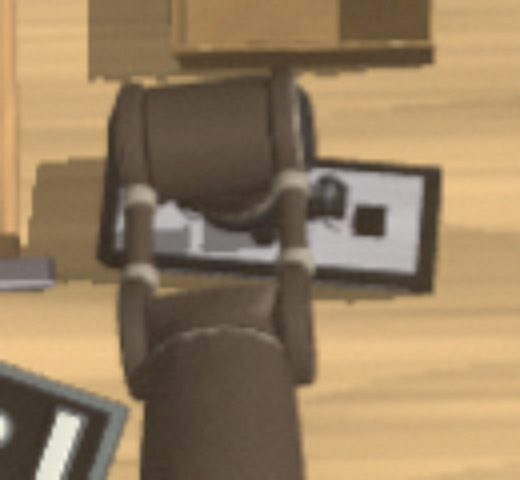

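```bash
python3 -m handwheel '-0.005 -0.002 0.0 -0.001 -0.008 0; -0.005 -0.002 0.0 -0.001 -0.008 0; -0.005 -0.002 0.03 -0.001 -0.008 0; -0.005 -0.002 0.06 -0.001 -0.008 0; -0.005 -0.002 0.084 -0.001 -0.008 0; -0.005 -0.002 0.084 -0.001 -0.008 0; -0.005 -0.002 0.084 -0.001 -0.008 0' 0.1
python3 -c "
from h import *
st()
delta([611.5,89,83],frame([0,0,-1],az(84.3)))"
```

```text
time_s: 2.7
eef_pos: [615.7, 88.9, 87.4]
eef_rot: [[-0.995, 0.099, 0.009], [0.099, 0.995, 0.0], [-0.009, 0.001, -1.0]]
ft_force: [0.8, -0.4, -0.6]
opening: 47.1
finger_force: 0.0
t 2.7 p [615.7  88.9  87.4] q [  4.2  26.5  99.8  -0.   53.2 -80.1] F [ 0.8 -0.4 -0.6] open 47.1 ff 0.0
row 0.0042 -0.0004 0.0043 0.0012 0.0093 -0.0001  |mm 6 deg 0.5
```

```bash
python3 -m handwheel '0 0 0 0 0 0;0 0 0 0 0 0; 0 0 0 0 0 0' 
python3 -c "
from h import *
st()
delta([611.5,89,83],frame([0,0,-1],az(84.3)))"; python3 -m handwheel '0 0 0 0 0 0;0 0 0 0 0 0; 0 0 0 0 0 0;0 0 0 0 0 0;0 0 0 0 0 0; 0 0 0 0 0 0;0 0 0 0 0 0;0 0 0 0 0 0' -1 60;python3 -c "
from h import *
st()"
```

```text
time_s: 3.0
eef_pos: [616.2, 88.8, 88.0]
eef_rot: [[-0.995, 0.1, 0.011], [0.1, 0.995, 0.0], [-0.011, 0.001, -1.0]]
ft_force: [0.5, 0.2, 0.3]
opening: 46.8
finger_force: 0.0
t 3.0 p [616.2  88.8  88. ] q [  4.2  26.4  99.8  -0.   53.1 -80.1] F [0.5 0.2 0.3] open 46.8 ff 0.0
row 0.0047 -0.0003 0.005 0.0015 0.011 -0.0003  |mm 7 deg 0.6
time_s: 3.8
eef_pos: [615.4, 88.8, 86.9]
eef_rot: [[-0.995, 0.1, 0.009], [0.1, 0.995, 0.0], [-0.009, 0.001, -1.0]]
ft_force: [-0.3, 0.8, 4.9]
opening: 17.3
finger_force: 59.4
t 3.8 p [615.4  88.8  86.9] q [  4.2  26.5  99.8  -0.   53.1 -80.1] F [-0.3  0.8  4.9] open 17.3 ff 59.4
```

```bash
python3 -m handwheel '0 0.004 0 0 0 0;0 0.008 0 0 0 0; 0 0.012 0 0 0 0;0 0.016 0 0 0 0;0 0.02 0 0 0 0; 0 0.024 0 0 0 0;0 0.024 0 0 0 0;0 0.024 0 0 0 0' 
python3 -c "
from h import *
st()"
```

```text
time_s: 4.6
eef_pos: [618.0, 111.5, 86.9]
eef_rot: [[-0.995, 0.099, 0.009], [0.099, 0.995, -0.001], [-0.009, -0.001, -1.0]]
ft_force: [-0.5, -3.1, 4.6]
opening: 17.4
finger_force: 59.6
t 4.6 p [618.  111.5  86.9] q [  6.3  27.1  98.9  -0.2  53.5 -77.9] F [-0.5 -3.1  4.6] open 17.4 ff 59.6
```

```bash
python3 -m handwheel '0 0.001 0 0 0 0;0 0.001 0 0 0 0; 0 0.001 -0.005 0 0 0;0 0.001 -0.01 0 0 0;0 0.001 -0.015 0 0 0; 0 0.001 -0.02 0 0 0;0 0.001 -0.02 0 0 0' 
python3 -c "
from h import *
st()"
```

```text
time_s: 5.3
eef_pos: [617.8, 113.9, 107.1]
eef_rot: [[-0.995, 0.099, 0.01], [0.099, 0.995, 0.0], [-0.009, 0.001, -1.0]]
ft_force: [0.7, -0.2, -2.5]
opening: 17.4
finger_force: 58.5
t 5.3 p [617.8 113.9 107.1] q [  6.5  25.5  98.5  -0.   55.4 -77.8] F [ 0.7 -0.2 -2.5] open 17.4 ff 58.5
```

```bash
python3 -c "
from h import *
A=np.array(ctrl.get_state()['eef_rot'])
delta([412,-5,122],A)"
```

```text
row 0.1928 -0.1387 -0.0169 0.0 0.0 0.0  |mm 238 deg 0.0
```

```bash
python3 -m handwheel '0 0 -0.017 0 0 0;0.015 -0.011 -0.017 0 0 0;0.035 -0.025 -0.017 0 0 0;0.06 -0.043 -0.017 0 0 0;0.085 -0.061 -0.017 0 0 0;0.11 -0.079 -0.017 0 0 0;0.135 -0.097 -0.017 0 0 0;0.16 -0.115 -0.017 0 0 0;0.18 -0.13 -0.017 0 0 0;0.193 -0.139 -0.017 0 0 0;0.193 -0.139 -0.017 0 0 0;0.193 -0.139 -0.017 0 0 0' - 80
python3 -m handwheel '0 0 0.02 0 0 0;0 0 0.04 0 0 0;0 0 0.06 0 0 0;0 0 0.08 0 0 0;0 0 0.09 0 0 0;0 0 0.095 0 0 0;0 0 0.095 0 0 0;0 0 0.095 0 0 0'
python3 -c "
from h import *
st()"
```

```text
time_s: 6.5
eef_pos: [412.7, -5.5, 122.6]
eef_rot: [[-0.995, 0.1, 0.011], [0.1, 0.995, 0.0], [-0.011, 0.001, -1.0]]
ft_force: [1.0, 1.3, -2.5]
opening: 17.3
finger_force: 81.5
time_s: 7.3
eef_pos: [413.1, -5.4, 27.2]
eef_rot: [[-0.995, 0.099, 0.01], [0.099, 0.995, 0.0], [-0.01, 0.001, -1.0]]
ft_force: [0.6, 0.1, -2.6]
opening: 16.9
finger_force: 81.5
t 7.3 p [413.1  -5.4  27.2] q [-6.900e+00  1.360e+01  1.285e+02  1.000e-01  3.730e+01 -9.120e+01] F [ 0.6  0.1 -2.6] open 16.9 ff 81.5
```

```bash
python3 -m handwheel '0 0 0.003 0 0 0;0 0 0.006 0 0 0;0 0 0.008 0 0 0;0 0 0.01 0 0 0;0 0 0.011 0 0 0;0 0 0.011 0 0 0;0 0 0.011 0 0 0'
python3 -m handwheel '0 0 0 0 0 0;0 0 0 0 0 0;0 0 0 0 0 0;0 0 0 0 0 0;0 0 0 0 0 0' 0.1
python3 -m handwheel '0 0 -0.02 0 0 0;0 0 -0.06 0 0 0;0 0 -0.11 0 0 0;0 0 -0.16 0 0 0;0 0 -0.21 0 0 0;0 0 -0.24 0 0 0;0 0 -0.24 0 0 0;0 0 -0.24 0 0 0' 0.1
python3 - <<'E'
from h import *
st()
c=cam('scene'); cv2.imwrite('pics/s1.png',cv2.convertScaleAbs(cv2.resize(c['color'][100:340,130:450],None,fx=2.4,fy=2.4),alpha=1.4))
E
```

```text
time_s: 8.0
eef_pos: [412.2, -5.5, 16.9]
eef_rot: [[-0.995, 0.1, 0.007], [0.1, 0.995, 0.0], [-0.007, 0.001, -1.0]]
ft_force: [-4.4, -0.1, 13.5]
opening: 16.9
finger_force: 84.1
time_s: 8.5
eef_pos: [412.1, -5.5, 15.5]
eef_rot: [[-0.995, 0.1, 0.008], [0.1, 0.995, 0.0], [-0.008, 0.001, -1.0]]
ft_force: [0.1, 0.5, 0.6]
opening: 46.8
finger_force: 0.0
time_s: 9.3
eef_pos: [410.3, -5.5, 256.0]
eef_rot: [[-0.995, 0.1, 0.01], [0.1, 0.995, -0.0], [-0.009, 0.001, -1.0]]
ft_force: [-1.1, -0.3, -0.5]
opening: 47.0
finger_force: 0.0
t 9.3 p [410.3  -5.5 256. ] q [-6.900e+00 -9.100e+00  1.194e+02  1.000e-01  6.920e+01 -9.120e+01] F [-1.1 -0.3 -0.5] open 47.0 ff 0.0
```

View pics/s1.png

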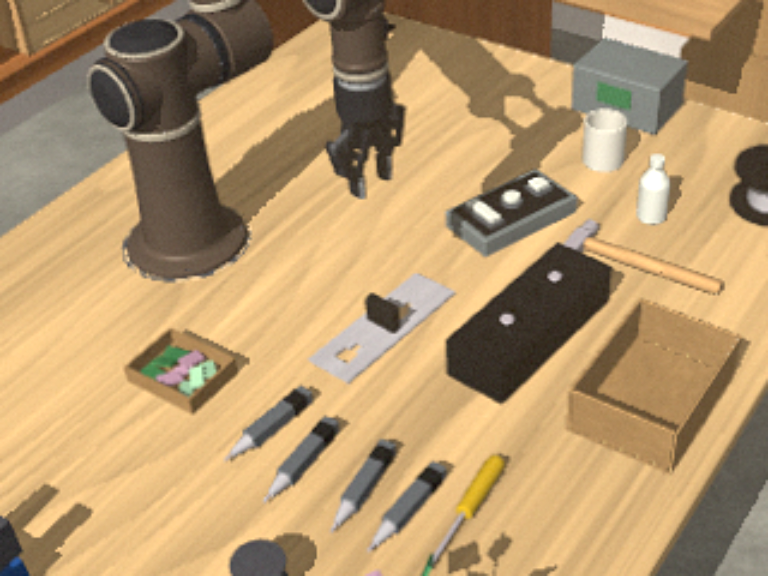

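The cover lies flat with its handle up, and the dock shows both bare studs. Next I'll refine the dock position from the studs, then measure the pens.

```bash
cat >> h.py <<'E'
S=np.sqrt(.5)
def pick(pen,z=11,s=85):
    """TCP pose for a pen (rect result): tool tilted 45 deg toward the butt, TCP at s mm from the butt"""
    C,dim,a=pen[1:]; b=az(a); b=b if b[1]>0 else -b
    p=np.array([C[0],C[1],0])+b*(100-s); p[2]=z
    return p,frame(S*b+[0,0,-S],[b[1],-b[0],0])
def place(W,yaw,z,off=1,tilt=45):
    """TCP pose with a gripped pen upright at dock point W; yaw = az of dock y"""
    x=az(yaw-90); t=np.radians(tilt); p=np.array([W[0],W[1],0])+x*off; p[2]=z
    return p,frame(np.cos(t)*x+[0,0,-np.sin(t)],az(yaw))
E
python3 - <<'E'
from h import *
c=cam('top'); im=c['color']; h=cv2.cvtColor(im,cv2.COLOR_BGR2HSV)
m=np.zeros(h.shape[:2],np.uint8); u=proj(c,[613,89.5,75])[0]; cv2.circle(m,(int(u[0]),int(u[1])),25,1,-1)
for k in blobs((m>0)&(h[...,2]>60)&(h[...,1]<60),4):
    M=cv2.moments(k); print('stud',cv2.contourArea(k),toplane(c,[[M['m10']/M['m00'],M['m01']/M['m00']]],81)[0], len(k))
m[:]=0; cv2.circle(m,(int(u[0]),int(u[1])),52,1,-1)
for k in blobs((m>0)&(h[...,2]<55),300): print('deck',rect(c,k,70))
P=pens(c)
for p in P: print(np.round(p[1],1),np.round(p[2],1),round(float(p[3]),1))
delta(pick(P[-1],z=80)[0],pick(P[-1])[1]); print(pick(P[-1]))
cv2.imwrite('pics/t2.png',cv2.convertScaleAbs(cv2.resize(im[180:310,165:425],None,fx=3,fy=3,interpolation=2),alpha=2.2))
E
```

```text
stud 26.0 [606.73175282  29.79976071  81.        ] 16
stud 22.0 [617.65117091 149.40318956  81.        ] 16
deck (array([609.1851 ,  90.58549], dtype=float32), [np.float32(102.47838), np.float32(278.12714)], np.float32(84.304825))
[ 395.3 -286. ] [ 24.2 123. ] 83.6
[ 477.1 -312.3] [ 24.2 123.5] 93.2
[ 573.9 -289.1] [ 24.8 157.5] 97.6
[ 643.3 -305.7] [ 20.8 120.6] 88.9
row -0.2614 -0.2607 0.1746 -0.5786 0.6346 1.4079  |mm 408 deg 94.5
(array([ 643.61806181, -290.69167101,   11.        ]), array([[ 1.29685867e-02,  9.99831802e-01,  1.29685866e-02],
       [ 7.06987849e-01, -1.83403512e-02,  7.06987845e-01],
       [ 7.07106779e-01,  5.36432045e-19, -7.07106783e-01]]))
```

View pics/t2.png

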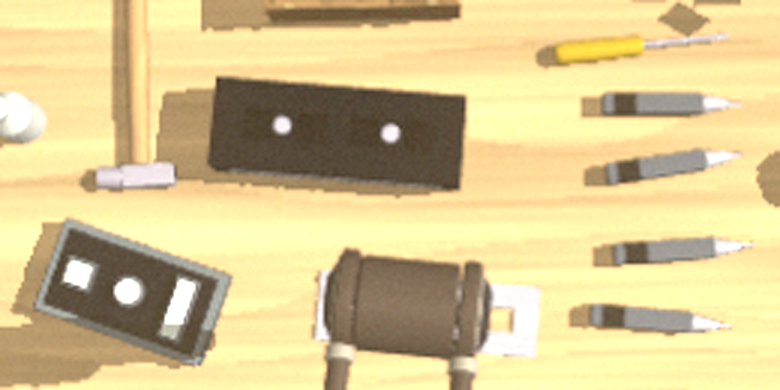

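```bash
sed -i 's/b\*(100-s); p\[2\]=z/b*(160-max(dim)\/2-s); p[2]=z/' h.py; python3 - <<'E'
from h import *
P=pens(cam('top')); p,Rm=pick(P[-1],z=120); print(p); delta(p,Rm)
E
```

```text
[ 643.61255122 -290.99042313  120.        ]
row -0.2618 -0.261 0.1341 -0.579 0.6341 1.4076  |mm 393 deg 94.5
```

```bash
python3 -m handwheel '-0.262 -0.261 0.134 -0.579 0.634 1.408;-0.262 -0.261 0.134 -0.579 0.634 1.408;-0.262 -0.261 0.134 -0.579 0.634 1.408;-0.262 -0.261 0.134 -0.579 0.634 1.408;-0.262 -0.261 0.134 -0.579 0.634 1.408;-0.262 -0.261 0.134 -0.579 0.634 1.408;-0.262 -0.261 0.134 -0.579 0.634 1.408;-0.262 -0.261 0.134 -0.579 0.634 1.408;-0.262 -0.261 0.134 -0.579 0.634 1.408;-0.262 -0.261 0.134 -0.579 0.634 1.408;-0.262 -0.261 0.134 -0.579 0.634 1.408;-0.262 -0.261 0.134 -0.579 0.634 1.408' 0.15
python3 - <<'E'
from h import *
st(); p=[643.6,-291,120]; Rm=frame([0.013*S,S,-S],[.9998,-.0183,0]); delta(p,Rm)
E
```

```text
time_s: 10.65
eef_pos: [642.6, -291.8, 118.0]
eef_rot: [[0.018, 1.0, 0.013], [0.704, -0.022, 0.71], [0.71, -0.003, -0.704]]
ft_force: [-1.2, -0.8, -0.8]
opening: 49.2
finger_force: 0.0
t 10.65 p [ 642.6 -291.8  118. ] q [-42.   50.6  67.3  32.5  94.7 -47.7] F [-1.2 -0.8 -0.8] open 49.2 ff 0.0
row 0.002 0.001 -0.0009 0.0039 -0.0045 -0.0049  |mm 2 deg 0.4
```

```bash
python3 -m handwheel '-0.02 0.001 0.02 0 0 0;-0.04 0.001 0.04 0 0 0;-0.06 0.001 0.06 0 0 0;-0.066 0.001 0.066 0 0 0;-0.071 0.001 0.071 0 0 0;-0.074 0.001 0.074 0 0 0;-0.074 0.001 0.074 0 0 0;-0.074 0.001 0.074 0 0 0'
python3 - <<'E'
from h import *
st(); p=[643.6,-291,11]; Rm=frame([0.013*S,S,-S],[.9998,-.0183,0]); delta(p,Rm)
E
```

```text
time_s: 11.45
eef_pos: [648.2, -291.9, 20.3]
eef_rot: [[0.009, 1.0, 0.017], [0.708, -0.018, 0.706], [0.706, 0.006, -0.708]]
ft_force: [-0.1, -0.5, 0.3]
opening: 48.9
finger_force: 0.0
t 11.45 p [ 648.2 -291.9   20.3] q [-41.8  57.8  66.3  32.5  88.9 -51.4] F [-0.1 -0.5  0.3] open 48.9 ff 0.0
row -0.006 -0.0047 0.0071 0.0082 0.0019 0.0045  |mm 10 deg 0.5
```

```bash
python3 -m handwheel '-0.003 -0.005 0.003 0.008 0.002 0.004;-0.006 -0.005 0.007 0.008 0.002 0.004;-0.006 -0.005 0.007 0.008 0.002 0.004;-0.006 -0.005 0.007 0.008 0.002 0.004'
python3 - <<'E'
from h import *
st(); p=[643.6,-291,11]; Rm=frame([0.013*S,S,-S],[.9998,-.0183,0]); delta(p,Rm)
E
```

```text
time_s: 11.85
eef_pos: [642.2, -290.4, 9.3]
eef_rot: [[0.015, 1.0, 0.008], [0.706, -0.016, 0.708], [0.709, -0.005, -0.706]]
ft_force: [-0.8, -0.1, -0.1]
opening: 48.9
finger_force: 0.0
t 11.85 p [ 642.2 -290.4    9.3] q [-41.9  58.5  66.7  32.2  88.6 -51.7] F [-0.8 -0.1 -0.1] open 48.9 ff 0.0
row 0.0008 0.0014 -0.0016 -0.0013 -0.002 -0.0016  |mm 2 deg 0.2
```

```bash
python3 -m handwheel '0.001 0.001 -0.001 0 0 0;0.001 0.001 -0.001 0 0 0;0.001 0.001 -0.001 0 0 0;0.001 0.001 -0.001 0 0 0;0.001 0.001 -0.001 0 0 0;0.001 0.001 -0.001 0 0 0' -1 60
python3 - <<'E'
from h import *
st()
E
python3 -m handwheel '0.01 0 -0.01 0 0 0;0.025 0 -0.025 0 0 0;0.05 0 -0.05 0 0 0;0.075 0 -0.075 0 0 0;0.1 0 -0.1 0 0 0;0.12 0 -0.12 0 0 0;0.13 0 -0.13 0 0 0;0.13 0 -0.13 0 0 0;0.13 0 -0.13 0 0 0' - 80
python3 - <<'E'
from h import *
st(); yaw=84.5; W=np.array([612,89.6,0])+90*az(yaw); p,Rm=place(W,yaw,195); print(W,p); delta(p,Rm)
c=cam('scene'); cv2.imwrite('pics/s2.png',cv2.convertScaleAbs(cv2.resize(c['color'][150:350,180:420],None,fx=3,fy=3),alpha=1.4))
E
```

```text
time_s: 12.45
eef_pos: [644.0, -291.0, 11.7]
eef_rot: [[0.014, 1.0, 0.009], [0.706, -0.016, 0.708], [0.708, -0.003, -0.706]]
ft_force: [-0.1, -2.1, 2.3]
opening: 22.8
finger_force: 60.4
t 12.45 p [ 644.  -291.    11.7] q [-41.8  58.4  66.5  32.2  88.7 -51.5] F [-0.1 -2.1  2.3] open 22.8 ff 60.4
time_s: 13.35
eef_pos: [643.8, -290.6, 194.3]
eef_rot: [[0.015, 1.0, 0.007], [0.706, -0.016, 0.708], [0.708, -0.005, -0.706]]
ft_force: [-0.1, -0.7, -0.7]
opening: 22.3
finger_force: 78.4
t 13.35 p [ 643.8 -290.6  194.3] q [-41.8  46.   65.9  32.7  99.7 -44.5] F [-0.1 -0.7 -0.7] open 22.3 ff 78.4
[620.62611773 179.18565785   0.        ] [621.62151393 179.0898121  195.        ]
row 0.3319 -0.0295 0.3318 -0.0038 -1.2507 -1.6272  |mm 470 deg 117.6
```

View pics/s2.png

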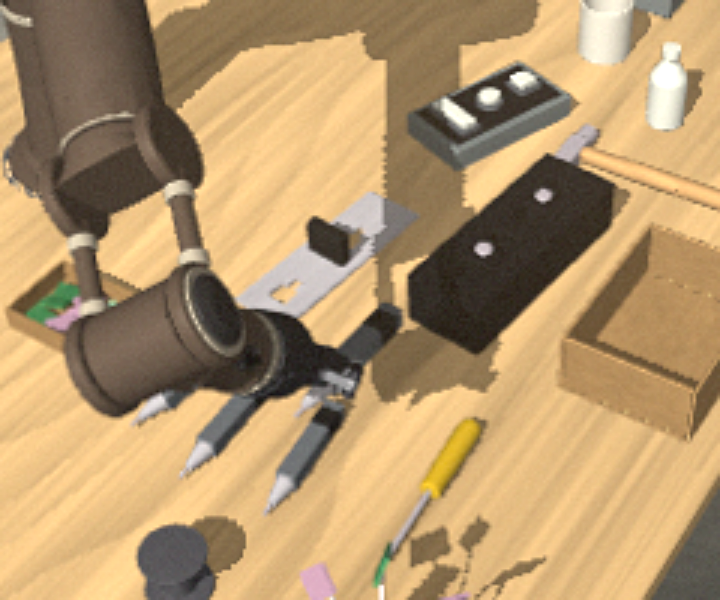

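```bash
python3 -m handwheel '0.017 -0.002 0.017 0 -0.063 -0.081;0.033 -0.003 0.033 0 -0.125 -0.163;0.055 -0.005 0.055 0 -0.2 -0.26;0.077 -0.007 0.077 0 -0.28 -0.364;0.1 -0.009 0.1 0 -0.365 -0.475;0.122 -0.011 0.122 0 -0.45 -0.585;0.144 -0.013 0.144 0 -0.535 -0.696;0.166 -0.015 0.166 0 -0.62 -0.807;0.188 -0.017 0.188 0 -0.7 -0.911;0.21 -0.019 0.21 0 -0.785 -1.02;0.232 -0.021 0.232 0 -0.87 -1.13;0.254 -0.023 0.254 0 -0.955 -1.24'
cat >> h.py <<'E'
YAW=84.5; DC=np.array([612,89.6,0])
def well(i): return DC+[-90,-30,30,90][i]*az(YAW)
E
python3 - <<'E'
from h import *
st(); p,Rm=place(well(3),YAW,195); print(p); delta(p,Rm)
E
```

```text
time_s: 14.6
eef_pos: [625.0, 70.1, 193.2]
eef_rot: [[-0.789, 0.388, 0.476], [0.445, 0.896, 0.007], [-0.424, 0.217, -0.879]]
ft_force: [0.0, -0.8, -1.4]
opening: 22.3
finger_force: 78.4
t 14.6 p [625.   70.1 193.2] q [  2.9   6.9 116.6  -2.1  28.2 -59.2] F [ 0.  -0.8 -1.4] open 22.3 ff 78.4
[621.62151393 179.0898121  195.        ]
row 0.0503 0.0967 -0.0024 -0.0032 -0.2981 -0.3812  |mm 109 deg 27.7
```

```bash
python3 -m handwheel '0.007 0.014 0 0 -0.042 -0.054;0.014 0.028 0 0 -0.085 -0.109;0.021 0.042 -0.001 0 -0.128 -0.163;0.029 0.055 -0.001 0 -0.17 -0.218;0.036 0.069 -0.002 -0.002 -0.213 -0.272;0.043 0.083 -0.002 -0.003 -0.255 -0.327;0.05 0.097 -0.002 -0.003 -0.298 -0.381;0.05 0.097 -0.002 -0.003 -0.298 -0.381;0.05 0.097 -0.002 -0.003 -0.298 -0.381'
python3 - <<'E'
from h import *
st(); p,Rm=place(well(3),YAW,195); print(p); delta(p,Rm)
c=cam('scene'); cv2.imwrite('pics/s3.png',cv2.convertScaleAbs(cv2.resize(c['color'][80:280,260:500],None,fx=3,fy=3),alpha=1.4))
E
```

```text
time_s: 15.5
eef_pos: [623.3, 177.3, 195.1]
eef_rot: [[-0.706, 0.098, 0.702], [0.068, 0.995, -0.07], [-0.705, -0.001, -0.709]]
ft_force: [-0.3, 0.1, -1.6]
opening: 22.5
finger_force: 78.7
t 15.5 p [623.3 177.3 195.1] q [ 20.9   8.4 122.3 -68.2  19.9  -3.6] F [-0.3  0.1 -1.6] open 22.5 ff 78.7
[621.62151393 179.0898121  195.        ]
row 0.0014 0.0016 -0.0012 -0.0024 -0.0026 -0.0003  |mm 2 deg 0.2
```

View pics/s3.png

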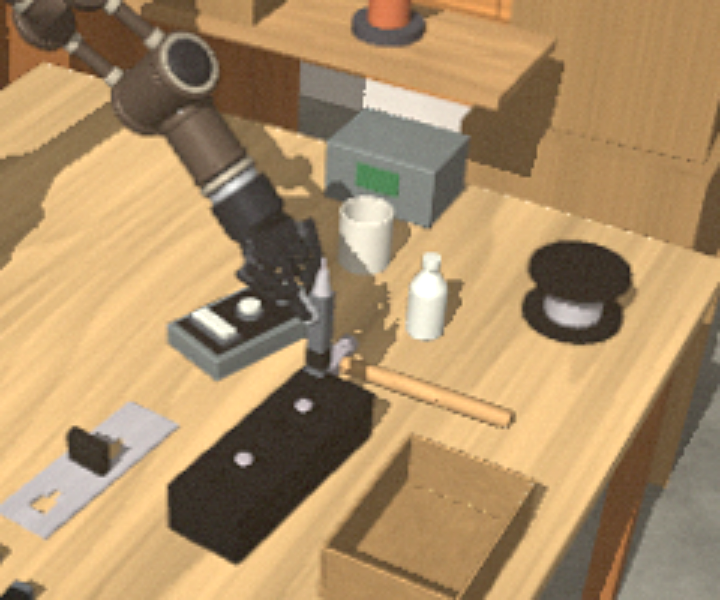

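The pen is upright over well 3, but joint 4 sits at its limit. I'll use well 0 instead with the tool leaning to +y, which needs only a pure pitch from the pick pose. I'll get there through tool-down.

```bash
cat >> h.py <<'E'
def place2(W,z,off=1,t=45):
    """upright pen, tool leaning to dock +y (a points dock -y and down), closing along dock x"""
    y=az(YAW); x=az(YAW-90); t=np.radians(t); p=np.array([W[0],W[1],0])-y*off; p[2]=z
    return p,frame(-np.cos(t)*y+[0,0,-np.sin(t)],x)
E
python3 - <<'E'
from h import *
delta([600,60,225],frame([0,0,-1],az(84.5)))
E
```

```text
row -0.0117 -0.1189 -0.0291 -0.0017 0.7841 -0.0024  |mm 123 deg 44.9
```

```bash
python3 -m handwheel '-0.001 -0.014 -0.004 0 0.098 0;-0.003 -0.03 -0.007 0 0.196 0;-0.005 -0.045 -0.011 0 0.294 0;-0.006 -0.06 -0.015 0 0.392 0;-0.008 -0.075 -0.018 0 0.49 0;-0.009 -0.09 -0.022 0 0.588 0;-0.011 -0.105 -0.025 0 0.686 0;-0.012 -0.119 -0.029 -0.002 0.784 0;-0.012 -0.119 -0.029 -0.002 0.784 0;-0.012 -0.119 -0.029 -0.002 0.784 0'
python3 - <<'E'
from h import *
st(); x=az(-5.5); y=az(84.5); p=well(0); p[2]=225
delta(p,frame(-.3*y+[0,0,-1],x))
E
```

```text
time_s: 16.55
eef_pos: [600.9, 59.3, 225.5]
eef_rot: [[-0.995, 0.101, 0.003], [0.101, 0.995, 0.004], [-0.002, 0.004, -1.0]]
ft_force: [-0.1, -0.4, -0.4]
opening: 22.3
finger_force: 78.8
t 16.55 p [600.9  59.3 225.5] q [  1.4  15.5  97.    0.3  67.3 -82.9] F [-0.1 -0.4 -0.4] open 22.3 ff 78.8
row -0.0084 -0.0587 0.0003 0.2334 -0.2307 1.5532  |mm 59 deg 91.0
```

```bash
python3 -m handwheel '-0.001 -0.005 0 0.02 -0.02 0.13;-0.002 -0.01 0 0.04 -0.04 0.26;-0.002 -0.015 0 0.06 -0.06 0.39;-0.003 -0.02 0 0.08 -0.08 0.52;-0.004 -0.025 0 0.1 -0.1 0.65;-0.004 -0.03 0 0.12 -0.12 0.78;-0.005 -0.035 0 0.14 -0.14 0.91;-0.006 -0.04 0 0.16 -0.16 1.04;-0.006 -0.045 0 0.18 -0.18 1.17;-0.007 -0.05 0 0.2 -0.2 1.3;-0.008 -0.055 0 0.22 -0.215 1.44;-0.008 -0.059 0 0.233 -0.231 1.553'
python3 - <<'E'
from h import *
st(); p,Rm=place2(well(0),180); delta(p,Rm)
E
```

```text
time_s: 17.75
eef_pos: [601.3, 1.9, 225.1]
eef_rot: [[0.093, 0.995, -0.027], [0.953, -0.097, -0.286], [-0.288, 0.0, -0.958]]
ft_force: [0.2, -0.5, -0.5]
opening: 22.3
finger_force: 78.6
t 17.75 p [601.3   1.9 225.1] q [  4.6  17.8  95.7 -17.5  70.3  16.7] F [ 0.2 -0.5 -0.5] open 22.3 ff 78.6
row 0.0104 0.0022 0.044 -0.0 -0.4937 -0.0008  |mm 45 deg 28.3
```

```bash
python3 -m handwheel '0.002 0 0.007 0 -0.08 0;0.003 0.001 0.014 0 -0.16 0;0.005 0.001 0.022 0 -0.24 0;0.007 0.002 0.029 0 -0.32 0;0.008 0.002 0.036 0 -0.4 0;0.01 0.002 0.044 0 -0.494 0;0.01 0.002 0.044 0 -0.494 0;0.01 0.002 0.044 0 -0.494 0'
python3 - <<'E'
from h import *
st(); p,Rm=place2(well(0),180); delta(p,Rm); print(p)
t=cam('top'); s=cam('scene')
a=cv2.resize(t['color'][190:280,250:350],(500,450)); b=cv2.resize(s['color'][170:305,270:390],(400,450)); 
cv2.imwrite('pics/p1.png',cv2.convertScaleAbs(cv2.resize(np.hstack([a,b]),(800,400)),alpha=1.8))
E
```

```text
time_s: 18.55
eef_pos: [603.4, -1.5, 180.0]
eef_rot: [[0.063, 0.996, -0.066], [0.705, -0.092, -0.703], [-0.706, -0.002, -0.708]]
ft_force: [-0.2, 0.0, 0.2]
opening: 22.7
finger_force: 78.7
t 18.55 p [603.4  -1.5 180. ] q [ 15.8  30.6  93.4 -42.1  79.4  37.9] F [-0.2  0.   0.2] open 22.7 ff 78.7
row 0.0003 -0.0001 -0.0003 0.0016 -0.0011 0.0046  |mm 0 deg 0.3
[603.27803652  -0.98105405 180.        ]
```

View pics/p1.png

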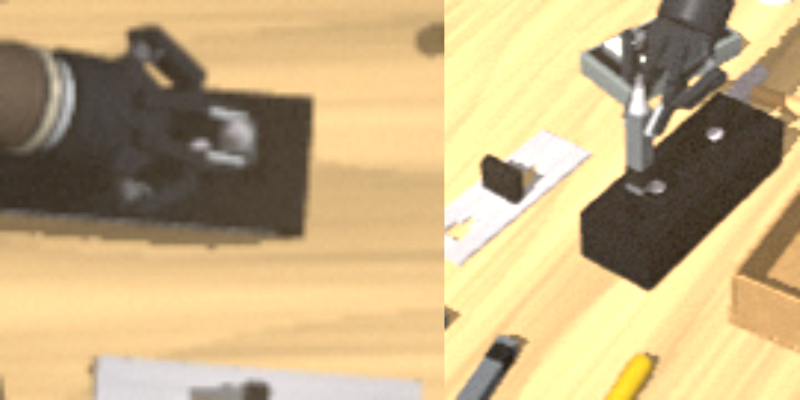

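```bash
python3 -m handwheel '0.005 0 0.005 0 0 0;0.01 0 0.01 0 0 0;0.014 0 0.014 0 0 0;0.018 0 0.018 0 0 0;0.022 0 0.022 0 0 0;0.025 0 0.025 0 0 0;0.025 0 0.025 0 0 0'
python3 - <<'E'
from h import *
st(); p,Rm=place2(well(0),112); delta(p,Rm)
E
```

```text
time_s: 19.35
eef_pos: [604.0, -2.4, 144.4]
eef_rot: [[0.065, 0.996, -0.068], [0.704, -0.094, -0.704], [-0.707, -0.002, -0.707]]
ft_force: [-0.9, -0.7, -1.3]
opening: 22.4
finger_force: 78.7
t 19.35 p [604.   -2.4 144.4] q [ 15.7  33.4  93.9 -42.6  77.   40.3] F [-0.9 -0.7 -1.3] open 22.4 ff 78.7
row 0.0239 -0.0008 0.022 0.0003 0.0004 0.0025  |mm 32 deg 0.1
```

```bash
python3 -m handwheel '0.005 -0.001 0.004 0 0 0;0.009 -0.001 0.008 0 0 0;0.014 -0.001 0.012 0 0 0;0.018 -0.001 0.016 0 0 0;0.022 -0.001 0.02 0 0 0;0.024 -0.001 0.022 0 0 0;0.024 -0.001 0.022 0 0 0'
python3 - <<'E'
from h import *
st(); p,Rm=place2(well(0),104); delta(p,Rm)
E
```

```text
time_s: 20.05
eef_pos: [603.3, -0.9, 112.3]
eef_rot: [[0.066, 0.996, -0.067], [0.704, -0.094, -0.704], [-0.707, -0.001, -0.707]]
ft_force: [-0.1, -0.2, -1.2]
opening: 22.4
finger_force: 78.7
t 20.05 p [603.3  -0.9 112.3] q [ 15.9  36.   94.2 -43.   74.9  42.4] F [-0.1 -0.2 -1.2] open 22.4 ff 78.7
row 0.0058 0.0 0.0059 0.0007 0.0003 0.0021  |mm 8 deg 0.1
```

```bash
python3 -m handwheel '0.002 0 0.002 0 0 0;0.004 0 0.004 0 0 0;0.005 0 0.005 0 0 0;0.006 0 0.006 0 0 0;0.006 0 0.006 0 0 0'
python3 - <<'E'
from h import *
st()
E
```

```text
time_s: 20.55
eef_pos: [603.5, -0.8, 104.3]
eef_rot: [[0.066, 0.996, -0.067], [0.704, -0.094, -0.704], [-0.707, -0.0, -0.707]]
ft_force: [-0.7, 0.2, -0.9]
opening: 22.3
finger_force: 78.7
t 20.55 p [603.5  -0.8 104.3] q [ 15.9  36.7  94.2 -43.2  74.4  43. ] F [-0.7  0.2 -0.9] open 22.3 ff 78.7
```

```bash
python3 -m handwheel '0.001 0 0.001 0 0 0;0.002 0 0.002 0 0 0;0.003 0 0.003 0 0 0;0.003 0 0.003 0 0 0;0.003 0 0.003 0 0 0'
python3 - <<'E'
from h import *
st()
E
```

```text
time_s: 21.05
eef_pos: [603.9, -0.8, 102.1]
eef_rot: [[0.067, 0.996, -0.066], [0.703, -0.094, -0.705], [-0.708, 0.001, -0.706]]
ft_force: [-2.1, 1.1, 5.1]
opening: 22.2
finger_force: 79.6
t 21.05 p [603.9  -0.8 102.1] q [ 15.9  36.9  94.2 -43.3  74.3  43.2] F [-2.1  1.1  5.1] open 22.2 ff 79.6
```

```bash
python3 -m handwheel '0 0 0 0 0 0;0 0 0 0 0 0;0 0 0 0 0 0;0 0 0 0 0 0' 0
python3 -m handwheel '0 0 -0.01 0 0 0;0 0 -0.03 0 0 0;0 0 -0.06 0 0 0;0 0 -0.1 0 0 0;0 0 -0.14 0 0 0;-0.04 0 -0.18 0 0 0;-0.08 0 -0.2 0 0 0;-0.08 0 -0.2 0 0 0'
python3 - <<'E'
from h import *
st()
P=pens(cam('top'))
for p in P: print(np.round(p[1],1),np.round(p[2],1),round(float(p[3]),1))
p,Rm=pick(P[-1],z=100); print(p); delta(p,Rm)
s=cam('scene'); cv2.imwrite('pics/p2.png',cv2.convertScaleAbs(cv2.resize(s['color'][150:350,220:420],None,fx=3,fy=3),alpha=1.5))
E
```

```text
time_s: 21.45
eef_pos: [603.5, -0.8, 99.9]
eef_rot: [[0.066, 0.996, -0.067], [0.704, -0.094, -0.704], [-0.707, -0.0, -0.707]]
ft_force: [-0.3, 0.3, -0.3]
opening: 42.7
finger_force: 0.0
time_s: 22.25
eef_pos: [615.1, 84.4, 308.0]
eef_rot: [[0.077, 0.995, -0.055], [0.706, -0.094, -0.702], [-0.704, 0.015, -0.71]]
ft_force: [0.6, 0.9, 0.7]
opening: 42.8
finger_force: 0.0
t 22.25 p [615.1  84.4 308. ] q [ 22.4  26.9  82.7 -39.   93.6  33.9] F [0.6 0.9 0.7] open 42.8 ff 0.0
[ 395.6 -284.1] [ 24.1 126.8] 84.0
[ 477.1 -313.7] [ 24.8 120.6] 93.2
[ 575.7 -302.1] [ 24.8 131.1] 97.6
[ 574.43703785 -292.78291604  100.        ]
row -0.1257 -0.0058 0.4121 0.0116 1.5604 -0.252  |mm 431 deg 90.6
```

View pics/p2.png

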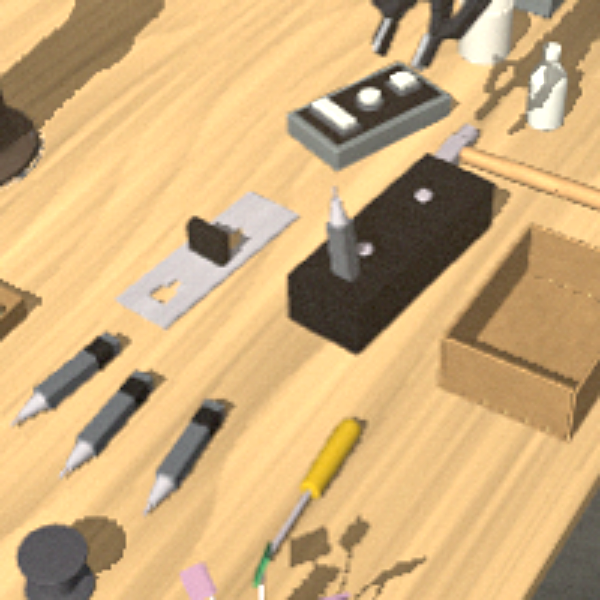

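Pen 1 stands home in well 0. Next is the pen at (575,-302).

```bash
python3 -m handwheel '-0.01 0 0.034 0.001 0.13 -0.02;-0.02 -0.001 0.068 0.002 0.26 -0.04;-0.031 -0.001 0.103 0.003 0.39 -0.063;-0.042 -0.002 0.137 0.004 0.52 -0.084;-0.052 -0.002 0.172 0.005 0.65 -0.105;-0.063 -0.003 0.206 0.006 0.78 -0.126;-0.073 -0.003 0.24 0.007 0.91 -0.147;-0.084 -0.004 0.275 0.008 1.04 -0.168;-0.094 -0.004 0.309 0.009 1.17 -0.189;-0.105 -0.005 0.343 0.01 1.3 -0.21;-0.115 -0.005 0.378 0.01 1.43 -0.231;-0.126 -0.006 0.412 0.012 1.56 -0.252' 0.15
python3 - <<'E'
from h import *
st(); 
P=pens(cam('top'))
for p in P: print(np.round(p[1],1),np.round(p[2],1),round(float(p[3]),1))
p,Rm=pick([0,[575.7,-302.1],[131.1],97.6],z=25); delta(p,Rm)
E
```

```text
time_s: 23.55
eef_pos: [569.0, -295.3, 94.2]
eef_rot: [[-0.085, 0.991, -0.101], [0.698, 0.132, 0.703], [0.711, -0.011, -0.704]]
ft_force: [1.7, -1.2, 0.3]
opening: 49.2
finger_force: 0.0
t 23.55 p [ 569.  -295.3   94.2] q [-43.9  49.4  72.7  26.   95.8 -57.6] F [ 1.7 -1.2  0.3] open 49.2 ff 0.0
[ 386. -276.] [131.7 251.8] 88.7
[ 476.  -295.3] [ 25.  157.4] 93.2
[ 597.8 -330.2] [141.2 158. ] 87.8
row -0.0342 0.0125 0.0421 -0.0106 -0.0149 -0.0216  |mm 56 deg 1.6
```

```bash
python3 -m handwheel '-0.01 0.012 0.012 -0.01 -0.015 -0.02;-0.02 0.012 0.025 -0.01 -0.015 -0.02;-0.03 0.012 0.038 -0.01 -0.015 -0.02;-0.034 0.012 0.042 -0.01 -0.015 -0.02;-0.034 0.012 0.042 -0.01 -0.015 -0.02;-0.034 0.012 0.042 -0.01 -0.015 -0.02'
python3 - <<'E'
from h import *
st(); 
p,Rm=pick([0,[575.7,-302.1],[131.1],97.6],z=11); delta(p,Rm)
E
```

```text
time_s: 24.2
eef_pos: [581.1, -287.3, 43.7]
eef_rot: [[-0.109, 0.99, -0.089], [0.712, 0.141, 0.688], [0.694, 0.012, -0.72]]
ft_force: [0.3, -0.3, -0.3]
opening: 49.4
finger_force: 0.0
t 24.2 p [ 581.1 -287.3   43.7] q [-42.8  52.6  72.8  26.4  91.  -59.5] F [ 0.3 -0.3 -0.3] open 49.4 ff 0.0
row -0.0259 -0.0078 0.0204 0.0023 0.0186 0.0141  |mm 34 deg 1.3
```

```bash
python3 -m handwheel '-0.008 -0.003 0.006 0 0.01 0.005;-0.016 -0.006 0.012 0 0.01 0.01;-0.018 -0.006 0.015 0 0.01 0.01;-0.018 -0.006 0.015 0 0.01 0.01;-0.018 -0.006 0.015 0 0.01 0.01;-0.018 -0.006 0.015 0 0.01 0.01'
python3 - <<'E'
from h import *
st(); 
p,Rm=pick([0,[575.7,-302.1],[131.1],97.6],z=11); delta(p,Rm)
E
```

```text
time_s: 24.8
eef_pos: [575.4, -290.8, 19.0]
eef_rot: [[-0.097, 0.991, -0.091], [0.706, 0.133, 0.696], [0.702, 0.004, -0.712]]
ft_force: [-0.1, 0.0, 0.4]
opening: 49.4
finger_force: 0.0
t 24.8 p [ 575.4 -290.8   19. ] q [-43.4  54.7  72.5  26.3  90.1 -60.1] F [-0.1  0.   0.4] open 49.4 ff 0.0
row -0.0068 -0.0012 0.0044 0.0022 0.0073 0.0029  |mm 8 deg 0.5
```

```bash
python3 -m handwheel '-0.003 -0.001 0.002 0 0.006 0.003;-0.007 -0.001 0.004 0 0.006 0.003;-0.007 -0.001 0.004 0 0.006 0.003;-0.007 -0.001 0.004 0 0.006 0.003'
python3 -m handwheel '0 0 0 0 0 0;0 0 0 0 0 0;0 0 0 0 0 0;0 0 0 0 0 0;0 0 0 0 0 0' -1 60
python3 - <<'E'
from h import *
st(); 
p,Rm=pick([0,[575.7,-302.1],[131.1],97.6],z=11); delta(p,Rm)
E
```

```text
time_s: 25.2
eef_pos: [574.3, -292.9, 10.6]
eef_rot: [[-0.093, 0.991, -0.092], [0.701, 0.131, 0.701], [0.707, 0.001, -0.707]]
ft_force: [-0.1, 0.4, -0.6]
opening: 49.3
finger_force: 0.0
time_s: 25.7
eef_pos: [574.8, -293.3, 11.3]
eef_rot: [[-0.094, 0.991, -0.091], [0.702, 0.13, 0.7], [0.706, 0.002, -0.708]]
ft_force: [-0.1, -1.6, 1.3]
opening: 22.8
finger_force: 60.3
t 25.7 p [ 574.8 -293.3   11.3] q [-43.6  55.7  72.   26.4  90.1 -60.3] F [-0.1 -1.6  1.3] open 22.8 ff 60.3
row 0.0002 -0.0002 0.0006 0.0025 0.0017 -0.0001  |mm 1 deg 0.2
```

```bash
python3 -m handwheel '0.01 0 -0.01 0 0 0;0.025 0 -0.025 0 0 0;0.05 0 -0.05 0 0 0;0.08 0 -0.08 0 0 0;0.11 0 -0.11 0 0 0;0.14 0 -0.14 0 0 0;0.17 0 -0.17 0 0 0;0.195 0 -0.195 0 0 0;0.205 0 -0.205 0 0 0;0.205 0 -0.205 0 0 0' - 80
python3 - <<'E'
from h import *
st(); p,Rm=place2(well(1),300); print(p); delta(p,Rm)
E
```

```text
time_s: 26.7
eef_pos: [574.9, -293.4, 304.8]
eef_rot: [[-0.097, 0.991, -0.088], [0.705, 0.131, 0.697], [0.702, 0.006, -0.712]]
ft_force: [-0.0, 0.2, -1.3]
opening: 22.3
finger_force: 78.5
t 26.7 p [ 574.9 -293.4  304.8] q [-43.6  37.2  67.4  28.2 110.4 -49.8] F [-0.   0.2 -1.3] open 22.3 ff 78.5
[609.02878167  58.74271785 300.        ]
row 0.2416 0.0799 0.2458 0.0071 -1.5575 0.2522  |mm 354 deg 90.4
```

```bash
python3 -m handwheel '0.02 0.007 0.02 0.001 -0.13 0.02;0.04 0.013 0.041 0.001 -0.26 0.042;0.06 0.02 0.061 0.002 -0.39 0.063;0.08 0.027 0.082 0.002 -0.52 0.084;0.1 0.033 0.102 0.003 -0.65 0.105;0.121 0.04 0.123 0.003 -0.78 0.126;0.141 0.047 0.143 0.004 -0.91 0.147;0.161 0.053 0.164 0.005 -1.04 0.168;0.181 0.06 0.184 0.005 -1.17 0.189;0.201 0.067 0.205 0.006 -1.3 0.21;0.221 0.073 0.225 0.006 -1.43 0.231;0.242 0.08 0.246 0.007 -1.558 0.252'
python3 -m handwheel '0 0 0 0 0 0;0 0 0 0 0 0;0 0 0 0 0 0;0 0 0 0 0 0'
python3 - <<'E'
from h import *
st(); p,Rm=place2(well(1),180); print(p); delta(p,Rm)
E
```

```text
time_s: 27.9
eef_pos: [607.1, 61.2, 295.9]
eef_rot: [[0.062, 0.995, -0.073], [0.703, -0.095, -0.705], [-0.709, -0.007, -0.705]]
ft_force: [1.2, -1.2, -1.0]
opening: 22.7
finger_force: 78.6
time_s: 28.3
eef_pos: [608.3, 58.0, 298.4]
eef_rot: [[0.066, 0.995, -0.073], [0.707, -0.098, -0.7], [-0.704, -0.005, -0.71]]
ft_force: [-0.6, -0.4, -1.2]
opening: 22.2
finger_force: 78.8
t 28.3 p [608.3  58.  298.4] q [ 20.3  26.   85.1 -39.2  92.   32.8] F [-0.6 -0.4 -1.2] open 22.2 ff 78.8
[609.02878167  58.74271785 180.        ]
row 0.084 0.0012 0.0835 -0.0051 -0.0044 0.0016  |mm 118 deg 0.4
```

```bash
python3 -m handwheel '0.015 0.001 0.015 -0.005 -0.004 0.002;0.03 0.001 0.03 -0.005 -0.004 0.002;0.05 0.001 0.05 -0.005 -0.004 0.002;0.07 0.001 0.07 -0.005 -0.004 0.002;0.084 0.001 0.084 -0.005 -0.004 0.002;0.084 0.001 0.084 -0.005 -0.004 0.002;0.084 0.001 0.084 -0.005 -0.004 0.002;0.084 0.001 0.084 -0.005 -0.004 0.002'
python3 - <<'E'
from h import *
st(); p,Rm=place2(well(1),140); print(p); delta(p,Rm)
E
```

```text
time_s: 29.1
eef_pos: [609.8, 60.3, 180.4]
eef_rot: [[0.068, 0.996, -0.065], [0.704, -0.094, -0.704], [-0.707, 0.002, -0.707]]
ft_force: [0.4, -0.1, -0.4]
opening: 22.3
finger_force: 78.7
t 29.1 p [609.8  60.3 180.4] q [ 20.6  33.3  89.  -39.8  83.3  40.2] F [ 0.4 -0.1 -0.4] open 22.3 ff 78.7
[609.02878167  58.74271785 140.        ]
row 0.0274 -0.0007 0.0298 0.0028 -0.0004 0.0001  |mm 40 deg 0.2
```

```bash
python3 -m handwheel '0 -0.001 0.002 0.002 0 0;0.005 -0.001 0.007 0.002 0 0;0.01 -0.001 0.012 0.002 0 0;0.015 -0.001 0.017 0.002 0 0;0.02 -0.001 0.022 0.002 0 0;0.024 -0.001 0.026 0.002 0 0;0.027 -0.001 0.029 0.002 0 0;0.027 -0.001 0.029 0.002 0 0'
python3 - <<'E'
from h import *
st(); p,Rm=place2(well(1),108); print(p); delta(p,Rm)
E
```

```text
time_s: 29.9
eef_pos: [607.5, 58.8, 138.4]
eef_rot: [[0.065, 0.995, -0.069], [0.704, -0.095, -0.704], [-0.707, -0.003, -0.707]]
ft_force: [0.5, -0.0, -0.2]
opening: 22.6
finger_force: 78.7
t 29.9 p [607.5  58.8 138.4] q [ 20.5  36.3  89.9 -40.1  80.5  42.5] F [ 0.5 -0.  -0.2] open 22.6 ff 78.7
[609.02878167  58.74271785 108.        ]
row 0.0216 0.0017 0.0215 -0.0013 0.0004 0.0026  |mm 30 deg 0.2
```

```bash
python3 -m handwheel '0.005 0.001 0.005 0 0 0;0.01 0.001 0.01 0 0 0;0.015 0.001 0.015 0 0 0;0.019 0.001 0.019 0 0 0;0.0215 0.001 0.0215 0 0 0;0.0235 0.001 0.0235 0 0 0;0.0235 0.001 0.0235 0 0 0'
python3 - <<'E'
from h import *
st(); p,Rm=place2(well(1),108); delta(p,Rm)
E
```

```text
time_s: 30.6
eef_pos: [608.2, 58.7, 105.7]
eef_rot: [[0.065, 0.995, -0.069], [0.704, -0.095, -0.704], [-0.707, -0.003, -0.707]]
ft_force: [0.3, -0.1, -0.9]
opening: 22.0
finger_force: 78.7
t 30.6 p [608.2  58.7 105.7] q [ 20.5  38.9  90.  -40.4  78.3  44.3] F [ 0.3 -0.1 -0.9] open 22.0 ff 78.7
row -0.0016 0.0008 -0.0017 -0.0015 0.0005 0.0024  |mm 2 deg 0.2
```

```bash
python3 -m handwheel '0.001 0 0.001 0 0 0;0.002 0 0.002 0 0 0;0.003 0 0.003 0 0 0;0.003 0 0.003 0 0 0;0.003 0 0.003 0 0 0'
python3 -c "
from h import *
st()"
```

```text
time_s: 31.1
eef_pos: [608.8, 58.9, 102.9]
eef_rot: [[0.067, 0.995, -0.068], [0.703, -0.095, -0.704], [-0.708, -0.001, -0.707]]
ft_force: [-1.2, 1.1, 4.0]
opening: 22.5
finger_force: 79.3
t 31.1 p [608.8  58.9 102.9] q [ 20.5  39.2  90.  -40.5  78.2  44.5] F [-1.2  1.1  4. ] open 22.5 ff 79.3
```

Floor contact. Release, retreat and measure the next pen.

```bash
python3 -m handwheel '0 0 0 0 0 0;0 0 0 0 0 0;0 0 0 0 0 0;0 0 0 0 0 0' 0
python3 -m handwheel '0 0 -0.01 0 0 0;0 0 -0.03 0 0 0;0 0 -0.06 0 0 0;0 0 -0.1 0 0 0;0 0 -0.14 0 0 0;-0.04 0 -0.18 0 0 0;-0.08 0 -0.2 0 0 0;-0.08 0 -0.2 0 0 0;-0.08 0 -0.2 0 0 0;-0.08 0 -0.2 0 0 0'
python3 - <<'E'
from h import *
st()
P=pens(cam('top'))
for p in P: print(np.round(p[1],1),np.round(p[2],1),round(float(p[3]),1))
p,Rm=pick(P[-1],z=100); print(p); delta(p,Rm)
E
```

```text
time_s: 31.5
eef_pos: [608.3, 58.7, 101.5]
eef_rot: [[0.066, 0.995, -0.069], [0.704, -0.095, -0.704], [-0.707, -0.002, -0.707]]
ft_force: [-0.3, -0.4, 0.9]
opening: 42.9
finger_force: 0.0
time_s: 32.5
eef_pos: [616.3, 143.4, 298.7]
eef_rot: [[0.065, 0.995, -0.07], [0.704, -0.095, -0.704], [-0.707, -0.004, -0.707]]
ft_force: [0.9, 0.3, -0.4]
opening: 42.9
finger_force: 0.0
t 32.5 p [616.3 143.4 298.7] q [ 26.5  31.   77.8 -37.1  97.4  35.8] F [ 0.9  0.3 -0.4] open 42.9 ff 0.0
[ 395.4 -286. ] [ 24.1 122.9] 84.0
[ 476.9 -313.7] [ 24.7 120.6] 92.9
[ 476.13425049 -299.02448509  100.        ]
row -0.1798 -0.0962 0.4613 -0.0059 1.5686 -0.162  |mm 504 deg 90.4
```

```bash
python3 - <<'E'
from h import *
p,Rm=pick([0,[476.9,-313.7],[120.6],93.0],z=180); delta(p,Rm)
E
```

```text
row -0.2364 -0.0966 0.4048 -0.0059 1.5685 -0.164  |mm 479 deg 90.4
```

```bash
python3 -m handwheel '-0.02 -0.008 0.034 0 0.13 -0.014;-0.039 -0.016 0.067 -0.001 0.26 -0.027;-0.059 -0.024 0.101 -0.001 0.39 -0.041;-0.079 -0.032 0.135 -0.002 0.52 -0.055;-0.099 -0.04 0.169 -0.002 0.65 -0.068;-0.118 -0.048 0.202 -0.003 0.78 -0.082;-0.138 -0.056 0.236 -0.003 0.91 -0.095;-0.158 -0.064 0.27 -0.004 1.04 -0.109;-0.177 -0.072 0.304 -0.004 1.17 -0.123;-0.197 -0.08 0.337 -0.005 1.3 -0.136;-0.217 -0.088 0.371 -0.005 1.43 -0.15;-0.236 -0.097 0.405 -0.006 1.568 -0.164' 0.15
python3 -m handwheel '0 0 0 0 0 0;0 0 0 0 0 0;0 0 0 0 0 0;0 0 0 0 0 0'
python3 - <<'E'
from h import *
st(); p,Rm=pick([0,[476.9,-313.7],[120.6],93.0],z=25); delta(p,Rm)
E
```

```text
time_s: 33.75
eef_pos: [476.0, -300.1, 179.7]
eef_rot: [[-0.039, 0.999, -0.034], [0.701, 0.051, 0.711], [0.712, 0.004, -0.702]]
ft_force: [0.7, 0.1, 0.1]
opening: 48.9
finger_force: 0.0
time_s: 34.15
eef_pos: [478.1, -297.5, 182.7]
eef_rot: [[-0.043, 0.998, -0.035], [0.708, 0.055, 0.705], [0.705, 0.006, -0.709]]
ft_force: [1.1, 0.2, 0.1]
opening: 48.9
finger_force: 0.0
t 34.15 p [ 478.1 -297.5  182.7] q [-50.3  35.4  85.3  25.3  97.1 -59.1] F [1.1 0.2 0.1] open 48.9 ff 0.0
row -0.1123 -0.0029 0.1108 0.0024 0.0024 0.0056  |mm 158 deg 0.4
```

```bash
python3 -m handwheel '-0.025 -0.003 0.025 0.002 0.002 0.005;-0.05 -0.003 0.05 0.002 0.002 0.005;-0.075 -0.003 0.075 0.002 0.002 0.005;-0.1 -0.003 0.1 0.002 0.002 0.005;-0.112 -0.003 0.111 0.002 0.002 0.005;-0.112 -0.003 0.111 0.002 0.002 0.005;-0.112 -0.003 0.111 0.002 0.002 0.005;-0.112 -0.003 0.111 0.002 0.002 0.005'
python3 - <<'E'
from h import *
st(); p,Rm=pick([0,[476.9,-313.7],[120.6],93.0],z=11); delta(p,Rm)
E
```

```text
time_s: 34.95
eef_pos: [476.1, -300.6, 25.5]
eef_rot: [[-0.037, 0.999, -0.035], [0.707, 0.051, 0.705], [0.706, 0.001, -0.708]]
ft_force: [-0.7, -0.3, 0.3]
opening: 49.1
finger_force: 0.0
t 34.95 p [ 476.1 -300.6   25.5] q [-50.6  47.8  85.6  25.   85.8 -64.4] F [-0.7 -0.3  0.3] open 49.1 ff 0.0
row -0.0091 0.0001 0.0113 0.0022 0.0012 -0.0001  |mm 15 deg 0.1
```

```bash
python3 -m handwheel '-0.004 0 0.005 0 0 0;-0.007 0 0.009 0 0 0;-0.009 0 0.011 0 0 0;-0.009 0 0.011 0 0 0;-0.009 0 0.011 0 0 0'
python3 -m handwheel '0 0 0 0 0 0;0 0 0 0 0 0;0 0 0 0 0 0;0 0 0 0 0 0;0 0 0 0 0 0' -1 60
python3 -m handwheel '0.01 0 -0.01 0 0 0;0.025 0 -0.025 0 0 0;0.05 0 -0.05 0 0 0;0.08 0 -0.08 0 0 0;0.11 0 -0.11 0 0 0;0.14 0 -0.14 0 0 0;0.17 0 -0.17 0 0 0;0.195 0 -0.195 0 0 0;0.205 0 -0.205 0 0 0;0.205 0 -0.205 0 0 0;0.205 0 -0.205 0 0 0;0.205 0 -0.205 0 0 0' - 80
python3 - <<'E'
from h import *
st(); p,Rm=place2(well(2),300); print(p); delta(p,Rm)
E
```

```text
time_s: 35.45
eef_pos: [474.3, -297.9, 8.6]
eef_rot: [[-0.034, 0.999, -0.037], [0.704, 0.05, 0.708], [0.709, -0.002, -0.705]]
ft_force: [-0.0, 0.1, -0.2]
opening: 49.2
finger_force: 0.0
time_s: 35.95
eef_pos: [474.8, -298.4, 9.1]
eef_rot: [[-0.035, 0.999, -0.036], [0.705, 0.05, 0.707], [0.708, -0.001, -0.706]]
ft_force: [0.4, -1.1, 1.3]
opening: 22.8
finger_force: 59.1
time_s: 37.15
eef_pos: [474.1, -297.8, 296.0]
eef_rot: [[-0.032, 0.999, -0.039], [0.702, 0.05, 0.71], [0.711, -0.005, -0.703]]
ft_force: [-1.1, 0.6, -2.1]
opening: 22.5
finger_force: 78.3
t 37.15 p [ 474.1 -297.8  296. ] q [-50.6  28.8  81.6  26.1 107.  -54.1] F [-1.1  0.6 -2.1] open 22.5 ff 78.3
[614.77952682 118.46648975 300.        ]
row 0.2908 0.1613 0.2872 -0.006 -1.5729 0.1623  |mm 439 deg 90.6
```

```bash
python3 -m handwheel '0.024 0.013 0.024 0 -0.13 0.014;0.048 0.027 0.048 -0.001 -0.26 0.027;0.073 0.04 0.072 -0.001 -0.39 0.041;0.097 0.053 0.096 -0.002 -0.52 0.054;0.121 0.067 0.12 -0.002 -0.65 0.068;0.145 0.08 0.144 -0.003 -0.78 0.081;0.169 0.094 0.167 -0.003 -0.91 0.095;0.194 0.107 0.191 -0.004 -1.04 0.108;0.218 0.12 0.215 -0.004 -1.17 0.122;0.242 0.134 0.239 -0.005 -1.3 0.135;0.266 0.147 0.263 -0.005 -1.43 0.149;0.289 0.161 0.286 -0.006 -1.573 0.162'
python3 -m handwheel '0 0 0 0 0 0;0 0 0 0 0 0;0 0 0 0 0 0;0 0 0 0 0 0'
python3 - <<'E'
from h import *
st(); p,Rm=place2(well(2),180,off=3); print(p); delta(p,Rm)
E
```

```text
time_s: 38.35
eef_pos: [615.0, 117.5, 300.2]
eef_rot: [[0.069, 0.995, -0.065], [0.697, -0.095, -0.711], [-0.713, 0.003, -0.701]]
ft_force: [1.3, -1.0, -0.3]
opening: 22.7
finger_force: 78.4
time_s: 38.75
eef_pos: [615.4, 113.8, 303.0]
eef_rot: [[0.073, 0.995, -0.065], [0.702, -0.098, -0.705], [-0.708, 0.006, -0.706]]
ft_force: [0.0, -0.4, 0.1]
opening: 22.8
finger_force: 78.6
t 38.75 p [615.4 113.8 303. ] q [ 24.5  29.1  80.2 -38.2  95.7  35.1] F [ 0.  -0.4  0.1] open 22.8 ff 78.6
[614.58783532 116.47569736 180.        ]
row 0.089 -0.0018 0.085 0.0027 0.002 -0.0056  |mm 123 deg 0.4
```

```bash
python3 -m handwheel '0.015 -0.001 0.015 0.002 0.002 -0.005;0.03 -0.001 0.03 0.002 0.002 -0.005;0.05 -0.001 0.048 0.002 0.002 -0.005;0.07 -0.001 0.067 0.002 0.002 -0.005;0.089 -0.001 0.085 0.002 0.002 -0.005;0.089 -0.001 0.085 0.002 0.002 -0.005;0.089 -0.001 0.085 0.002 0.002 -0.005;0.089 -0.001 0.085 0.002 0.002 -0.005;0.089 -0.001 0.085 0.002 0.002 -0.005'
python3 - <<'E'
from h import *
st(); p,Rm=place2(well(2),140,off=3); print(p); delta(p,Rm)
E
```

```text
time_s: 39.65
eef_pos: [616.1, 118.2, 180.2]
eef_rot: [[0.068, 0.996, -0.065], [0.704, -0.094, -0.704], [-0.707, 0.002, -0.707]]
ft_force: [0.7, 0.0, -1.2]
opening: 22.3
finger_force: 78.6
t 39.65 p [616.1 118.2 180.2] q [ 24.8  36.3  84.  -37.8  87.   41.7] F [ 0.7  0.  -1.2] open 22.3 ff 78.6
[614.58783532 116.47569736 140.        ]
row 0.0271 -0.0014 0.0298 0.0031 -0.0005 0.0001  |mm 40 deg 0.2
```

```bash
python3 -m handwheel '0 -0.001 0.002 0.002 0 0;0.005 -0.001 0.007 0.002 0 0;0.01 -0.001 0.012 0.002 0 0;0.015 -0.001 0.017 0.002 0 0;0.02 -0.001 0.022 0.002 0 0;0.024 -0.001 0.026 0.002 0 0;0.027 -0.001 0.029 0.002 0 0;0.027 -0.001 0.029 0.002 0 0'
python3 - <<'E'
from h import *
st(); p,Rm=place2(well(2),108,off=3); print(p); delta(p,Rm)
E
```

```text
time_s: 40.45
eef_pos: [613.4, 116.5, 137.7]
eef_rot: [[0.064, 0.995, -0.07], [0.703, -0.095, -0.705], [-0.708, -0.004, -0.706]]
ft_force: [-0.2, -0.8, -0.5]
opening: 22.7
finger_force: 78.6
t 40.45 p [613.4 116.5 137.7] q [ 24.7  39.2  85.  -37.9  84.2  43.8] F [-0.2 -0.8 -0.5] open 22.7 ff 78.6
[614.58783532 116.47569736 108.        ]
row 0.0211 0.0013 0.0209 -0.0021 0.0017 0.0036  |mm 30 deg 0.3
```

```bash
python3 -m handwheel '0.005 0.001 0.005 0 0 0;0.01 0.001 0.01 0 0 0;0.015 0.001 0.015 0 0 0;0.019 0.001 0.019 0 0 0;0.021 0.001 0.021 0 0 0;0.023 0.001 0.023 0 0 0;0.023 0.001 0.023 0 0 0'
python3 -c "
from h import *
st()"
python3 -m handwheel '0.001 0 0.001 0 0 0;0.002 0 0.002 0 0 0;0.003 0 0.003 0 0 0;0.003 0 0.003 0 0 0;0.003 0 0.003 0 0 0'
python3 -c "
from h import *
st()"
```

```text
time_s: 41.15
eef_pos: [614.6, 116.4, 105.8]
eef_rot: [[0.065, 0.995, -0.069], [0.703, -0.095, -0.705], [-0.708, -0.003, -0.706]]
ft_force: [0.4, -1.3, -0.9]
opening: 22.5
finger_force: 78.6
t 41.15 p [614.6 116.4 105.8] q [ 24.7  41.7  85.1 -38.1  82.1  45.4] F [ 0.4 -1.3 -0.9] open 22.5 ff 78.6
time_s: 41.65
eef_pos: [614.9, 116.5, 102.1]
eef_rot: [[0.065, 0.996, -0.069], [0.703, -0.095, -0.704], [-0.708, -0.002, -0.706]]
ft_force: [-0.7, 0.3, -0.7]
opening: 22.4
finger_force: 78.8
t 41.65 p [614.9 116.5 102.1] q [ 24.7  42.   85.1 -38.2  81.9  45.7] F [-0.7  0.3 -0.7] open 22.4 ff 78.8
```

```bash
python3 -m handwheel '0.001 0 0.001 0 0 0;0.002 0 0.002 0 0 0;0.002 0 0.002 0 0 0;0.002 0 0.002 0 0 0'
python3 -c "
from h import *
st()"
```

```text
time_s: 42.05
eef_pos: [615.1, 116.5, 102.0]
eef_rot: [[0.066, 0.995, -0.069], [0.701, -0.096, -0.706], [-0.71, -0.001, -0.705]]
ft_force: [-2.3, 2.1, 8.3]
opening: 22.6
finger_force: 79.5
t 42.05 p [615.1 116.5 102. ] q [ 24.7  42.1  85.  -38.2  82.   45.8] F [-2.3  2.1  8.3] open 22.6 ff 79.5
```

```bash
python3 -m handwheel '0 0 0 0 0 0;0 0 0 0 0 0;0 0 0 0 0 0;0 0 0 0 0 0' 0
python3 -m handwheel '0 0 -0.01 0 0 0;0 0 -0.03 0 0 0;0 0 -0.06 0 0 0;0 0 -0.1 0 0 0;0 0 -0.14 0 0 0;-0.04 0 -0.18 0 0 0;-0.08 0 -0.2 0 0 0;-0.08 0 -0.2 0 0 0;-0.08 0 -0.2 0 0 0;-0.08 0 -0.2 0 0 0'
python3 - <<'E'
from h import *
st()
P=pens(cam('top'))
for p in P: print(np.round(p[1],1),np.round(p[2],1),round(float(p[3]),1))
p,Rm=pick(P[-1],z=180); print(p); delta(p,Rm)
E
```

```text
time_s: 42.45
eef_pos: [614.6, 116.4, 98.7]
eef_rot: [[0.065, 0.995, -0.069], [0.703, -0.095, -0.705], [-0.708, -0.003, -0.706]]
ft_force: [0.9, 0.6, 0.3]
opening: 42.9
finger_force: 0.0
time_s: 43.45
eef_pos: [622.7, 201.3, 295.8]
eef_rot: [[0.064, 0.996, -0.07], [0.703, -0.095, -0.704], [-0.708, -0.004, -0.706]]
ft_force: [-0.9, 0.1, -0.3]
opening: 42.6
finger_force: 0.0
t 43.45 p [622.7 201.3 295.8] q [ 30.1  35.2  71.7 -35.8 101.   37.4] F [-0.9  0.1 -0.3] open 42.6 ff 0.0
[ 397.3 -268.8] [ 24.2 157.6] 83.6
[ 396.83350775 -272.60042374  180.        ]
row -0.2654 -0.1792 0.4312 -0.0063 1.5732 0.0189  |mm 537 deg 90.1
```

```bash
python3 -m handwheel '-0.022 -0.015 0.036 0 0.13 0.002;-0.044 -0.03 0.072 -0.001 0.26 0.003;-0.066 -0.045 0.108 -0.001 0.39 0.005;-0.088 -0.06 0.144 -0.002 0.52 0.006;-0.11 -0.075 0.18 -0.002 0.65 0.008;-0.133 -0.09 0.216 -0.003 0.78 0.01;-0.155 -0.105 0.252 -0.003 0.91 0.011;-0.177 -0.12 0.288 -0.004 1.04 0.013;-0.199 -0.135 0.324 -0.004 1.17 0.014;-0.221 -0.15 0.36 -0.005 1.3 0.016;-0.243 -0.165 0.396 -0.005 1.43 0.017;-0.265 -0.179 0.431 -0.006 1.573 0.019' 0.15
python3 -m handwheel '0 0 0 0 0 0;0 0 0 0 0 0;0 0 0 0 0 0;0 0 0 0 0 0'
python3 - <<'E'
from h import *
st(); p,Rm=pick([0,[397.3,-268.8],[157.6],83.8],z=25); delta(p,Rm)
E
```

```text
time_s: 44.7
eef_pos: [396.9, -273.2, 180.0]
eef_rot: [[0.077, 0.994, 0.083], [0.697, -0.113, 0.708], [0.713, 0.004, -0.701]]
ft_force: [0.6, 0.4, 1.0]
opening: 49.4
finger_force: 0.0
time_s: 45.1
eef_pos: [399.2, -270.5, 182.2]
eef_rot: [[0.074, 0.994, 0.08], [0.704, -0.109, 0.702], [0.707, 0.005, -0.708]]
ft_force: [0.2, -0.6, 0.9]
opening: 48.6
finger_force: 0.0
t 45.1 p [ 399.2 -270.5  182.2] q [-56.9  26.3  99.8  26.8  91.3 -59.4] F [ 0.2 -0.6  0.9] open 48.6 ff 0.0
row -0.1127 -0.0028 0.1097 0.0042 0.0008 0.0028  |mm 157 deg 0.3
```

```bash
python3 -m handwheel '-0.025 -0.003 0.025 0.004 0 0.003;-0.05 -0.003 0.05 0.004 0 0.003;-0.075 -0.003 0.075 0.004 0 0.003;-0.1 -0.003 0.098 0.004 0 0.003;-0.112 -0.003 0.11 0.004 0 0.003;-0.112 -0.003 0.11 0.004 0 0.003;-0.112 -0.003 0.11 0.004 0 0.003;-0.112 -0.003 0.11 0.004 0 0.003'
python3 - <<'E'
from h import *
st(); p,Rm=pick([0,[397.3,-268.8],[157.6],83.8],z=12); delta(p,Rm)
E
```

```text
time_s: 45.9
eef_pos: [396.8, -273.8, 25.6]
eef_rot: [[0.078, 0.994, 0.078], [0.704, -0.11, 0.702], [0.706, 0.001, -0.708]]
ft_force: [0.4, 0.6, -0.8]
opening: 49.0
finger_force: 0.0
t 45.9 p [ 396.8 -273.8   25.6] q [-57.2  40.5 100.1  27.1  78.4 -65.9] F [ 0.4  0.6 -0.8] open 49.0 ff 0.0
row -0.0088 -0.0 0.0105 0.0022 0.0014 -0.0012  |mm 14 deg 0.2
```

```bash
python3 -m handwheel '-0.004 0 0.005 0 0 0;-0.007 0 0.008 0 0 0;-0.008 0 0.009 0 0 0;-0.008 0 0.009 0 0 0;-0.008 0 0.009 0 0 0'
python3 -m handwheel '0 0 0 0 0 0;0 0 0 0 0 0;0 0 0 0 0 0;0 0 0 0 0 0;0 0 0 0 0 0' -1 60
python3 -m handwheel '0.01 0 -0.01 0 0 0;0.025 0 -0.025 0 0 0;0.05 0 -0.05 0 0 0;0.08 0 -0.08 0 0 0;0.11 0 -0.11 0 0 0;0.14 0 -0.14 0 0 0;0.17 0 -0.17 0 0 0;0.195 0 -0.195 0 0 0;0.205 0 -0.205 0 0 0;0.205 0 -0.205 0 0 0;0.205 0 -0.205 0 0 0;0.205 0 -0.205 0 0 0' - 80
python3 - <<'E'
from h import *
st(); p,Rm=place2(well(3),300,off=3); print(p); delta(p,Rm)
E
```

```text
time_s: 46.4
eef_pos: [395.6, -272.1, 11.5]
eef_rot: [[0.08, 0.994, 0.077], [0.701, -0.111, 0.704], [0.708, -0.002, -0.706]]
ft_force: [-0.1, -0.1, -0.9]
opening: 49.5
finger_force: 0.0
time_s: 46.9
eef_pos: [395.9, -272.5, 11.9]
eef_rot: [[0.08, 0.994, 0.078], [0.702, -0.111, 0.703], [0.708, -0.001, -0.707]]
ft_force: [0.1, -1.0, 2.4]
opening: 22.7
finger_force: 59.3
time_s: 48.1
eef_pos: [395.4, -271.6, 299.3]
eef_rot: [[0.082, 0.994, 0.075], [0.699, -0.111, 0.706], [0.71, -0.005, -0.704]]
ft_force: [-0.6, 0.0, -1.8]
opening: 22.2
finger_force: 78.5
t 48.1 p [ 395.4 -271.6  299.3] q [-57.2  18.4  95.7  27.2 102.5 -53.6] F [-0.6  0.  -1.8] open 22.2 ff 78.5
[620.33858047 176.19946926 300.        ]
row 0.3321 0.1738 0.3326 -0.0059 -1.575 -0.0171  |mm 501 deg 90.2
```

```bash
python3 -m handwheel '0.028 0.014 0.028 0 -0.13 -0.001;0.055 0.029 0.055 -0.001 -0.26 -0.003;0.083 0.043 0.083 -0.001 -0.39 -0.004;0.11 0.058 0.111 -0.002 -0.52 -0.006;0.138 0.072 0.138 -0.002 -0.65 -0.007;0.166 0.087 0.166 -0.003 -0.78 -0.008;0.193 0.101 0.194 -0.003 -0.91 -0.01;0.221 0.116 0.222 -0.004 -1.04 -0.011;0.249 0.13 0.249 -0.004 -1.17 -0.013;0.276 0.145 0.277 -0.005 -1.3 -0.014;0.304 0.159 0.305 -0.005 -1.43 -0.016;0.333 0.174 0.334 -0.006 -1.575 -0.017'
python3 -m handwheel '0 0 0 0 0 0;0 0 0 0 0 0;0 0 0 0 0 0;0 0 0 0 0 0'
python3 - <<'E'
from h import *
st(); p,Rm=place2(well(3),180,off=0.5); print(p); delta(p,Rm)
E
```

```text
time_s: 49.3
eef_pos: [621.4, 178.7, 299.8]
eef_rot: [[0.068, 0.995, -0.066], [0.697, -0.095, -0.711], [-0.714, 0.002, -0.7]]
ft_force: [1.4, -1.5, -0.4]
opening: 22.4
finger_force: 78.5
time_s: 49.7
eef_pos: [621.6, 175.2, 303.7]
eef_rot: [[0.074, 0.995, -0.065], [0.702, -0.098, -0.705], [-0.708, 0.007, -0.706]]
ft_force: [0.4, -0.1, -0.7]
opening: 21.9
finger_force: 78.7
t 49.7 p [621.6 175.2 303.7] q [ 28.5  33.   74.2 -36.6  99.6  36.9] F [ 0.4 -0.1 -0.7] open 21.9 ff 78.7
[620.57819485 178.68795975 180.        ]
row 0.09 -0.0022 0.085 0.003 0.0012 -0.0062  |mm 124 deg 0.4
```

```bash
python3 -m handwheel '0.015 -0.001 0.015 0.002 0.002 -0.005;0.03 -0.001 0.03 0.002 0.002 -0.005;0.05 -0.001 0.048 0.002 0.002 -0.005;0.07 -0.001 0.067 0.002 0.002 -0.005;0.089 -0.001 0.085 0.002 0.002 -0.005;0.089 -0.001 0.085 0.002 0.002 -0.005;0.089 -0.001 0.085 0.002 0.002 -0.005;0.089 -0.001 0.085 0.002 0.002 -0.005;0.089 -0.001 0.085 0.002 0.002 -0.005'
python3 - <<'E'
from h import *
st(); p,Rm=place2(well(3),140,off=.5); print(p); delta(p,Rm)
E
```

```text
time_s: 50.6
eef_pos: [622.1, 179.7, 180.1]
eef_rot: [[0.068, 0.996, -0.065], [0.704, -0.094, -0.704], [-0.707, 0.002, -0.708]]
ft_force: [0.4, -0.7, 0.6]
opening: 22.4
finger_force: 78.7
t 50.6 p [622.1 179.7 180.1] q [ 28.8  40.   78.  -35.8  91.   43.1] F [ 0.4 -0.7  0.6] open 22.4 ff 78.7
[620.57819485 178.68795975 140.        ]
row 0.0275 -0.0015 0.0292 0.0025 -0.0008 0.0003  |mm 40 deg 0.2
```

```bash
python3 -m handwheel '0 -0.001 0.002 0.002 0 0;0.005 -0.001 0.007 0.002 0 0;0.01 -0.001 0.012 0.002 0 0;0.015 -0.001 0.017 0.002 0 0;0.02 -0.001 0.022 0.002 0 0;0.024 -0.001 0.026 0.002 0 0;0.027 -0.001 0.029 0.002 0 0;0.027 -0.001 0.029 0.002 0 0'
python3 - <<'E'
from h import *
st(); p,Rm=place2(well(3),108,off=.5); delta(p,Rm)
E
```

```text
time_s: 51.4
eef_pos: [619.5, 177.8, 137.3]
eef_rot: [[0.064, 0.995, -0.071], [0.703, -0.095, -0.705], [-0.708, -0.004, -0.706]]
ft_force: [-0.4, -0.6, -1.4]
opening: 22.2
finger_force: 78.7
t 51.4 p [619.5 177.8 137.3] q [ 28.7  42.7  78.9 -35.8  88.3  45. ] F [-0.4 -0.6 -1.4] open 22.2 ff 78.7
row 0.0215 0.0011 0.02 -0.0027 0.0019 0.0036  |mm 29 deg 0.3
```

```bash
python3 -m handwheel '0.005 0.001 0.005 0 0 0;0.01 0.001 0.01 0 0 0;0.015 0.001 0.014 0 0 0;0.019 0.001 0.018 0 0 0;0.0215 0.001 0.02 0 0 0;0.0235 0.001 0.022 0 0 0;0.0235 0.001 0.022 0 0 0'
python3 -m handwheel '0.001 0 0.001 0 0 0;0.002 0 0.002 0 0 0;0.003 0 0.003 0 0 0;0.003 0 0.003 0 0 0;0.003 0 0.003 0 0 0'
```

```text
time_s: 52.1
eef_pos: [620.7, 178.9, 105.7]
eef_rot: [[0.065, 0.995, -0.07], [0.703, -0.095, -0.705], [-0.708, -0.004, -0.706]]
ft_force: [-0.0, 0.3, -0.7]
opening: 21.9
finger_force: 78.7
time_s: 52.6
eef_pos: [621.4, 179.1, 104.4]
eef_rot: [[0.066, 0.995, -0.069], [0.702, -0.096, -0.705], [-0.709, -0.002, -0.705]]
ft_force: [-1.3, 1.5, 5.6]
opening: 22.1
finger_force: 79.4
```

```bash
python3 -m handwheel '0 0 0 0 0 0;0 0 0 0 0 0;0 0 0 0 0 0;0 0 0 0 0 0' 0
python3 -m handwheel '0 0 -0.01 0 0 0;0 0 -0.03 0 0 0;0 0 -0.06 0 0 0;0 0 -0.1 0 0 0;0 0 -0.14 0 0 0;-0.04 0 -0.18 0 0 0;-0.08 0 -0.2 0 0 0;-0.08 0 -0.2 0 0 0;-0.08 0 -0.2 0 0 0;-0.08 0 -0.2 0 0 0'
python3 - <<'E'
from h import *
st()
t=cam('top'); s=cam('scene')
a=cv2.resize(t['color'][180:310,165:425],None,fx=3,fy=3); b=cv2.resize(s['color'][170:300,290:410],None,fx=2.7,fy=3)
cv2.imwrite('pics/p3.png',cv2.convertScaleAbs(cv2.resize(np.hstack([a,b]),(800,285)),alpha=1.8))
# keys: round near (439.8,326.5), x of box az = 70-90
delta([440,326,200],frame([0,0,-1],az(-20)))
E
```

```text
time_s: 53.0
eef_pos: [620.8, 178.8, 101.7]
eef_rot: [[0.065, 0.995, -0.07], [0.703, -0.095, -0.704], [-0.708, -0.003, -0.706]]
ft_force: [0.1, 0.1, 0.1]
opening: 43.0
finger_force: 0.0
time_s: 54.0
eef_pos: [629.1, 263.7, 298.9]
eef_rot: [[0.064, 0.995, -0.07], [0.703, -0.095, -0.704], [-0.708, -0.005, -0.706]]
ft_force: [-0.9, 0.1, -1.5]
opening: 42.6
finger_force: 0.0
t 54.0 p [629.1 263.7 298.9] q [ 33.7  40.   63.8 -34.6 105.6  38.5] F [-0.9  0.1 -1.5] open 42.6 ff 0.0
row 0.1014 -0.1933 0.0382 0.0941 0.785 0.2431  |mm 222 deg 47.4
```

View pics/p3.png

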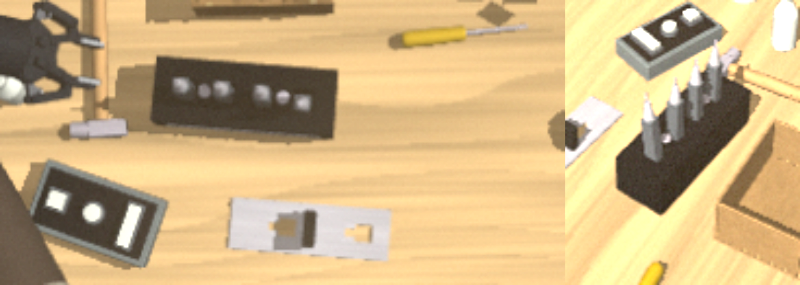

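All four pens are seated in the wells and the cover is flat. Now the keys, with the fingers shut.

```bash
python3 -m handwheel '0.017 -0.032 0.006 0.016 0.13 0.04;0.034 -0.064 0.013 0.031 0.26 0.08;0.05 -0.097 0.019 0.047 0.39 0.12;0.068 -0.129 0.026 0.063 0.52 0.16;0.085 -0.161 0.032 0.079 0.65 0.2;0.101 -0.193 0.038 0.094 0.785 0.243;0.101 -0.193 0.038 0.094 0.785 0.243;0.101 -0.193 0.038 0.094 0.785 0.243;0.101 -0.193 0.038 0.094 0.785 0.243;0.101 -0.193 0.038 0.094 0.785 0.243;0.101 -0.193 0.038 0.094 0.785 0.243' -1 60
python3 - <<'E'
from h import *
st(); delta([440,326.5,65],frame([0,0,-1],az(-20)))
E
```

```text
time_s: 55.2
eef_pos: [443.4, 327.3, 203.1]
eef_rot: [[0.342, 0.94, 0.006], [0.94, -0.342, 0.003], [0.004, 0.004, -1.0]]
ft_force: [0.6, -0.3, 0.5]
opening: -0.0
finger_force: 0.0
t 55.2 p [443.4 327.3 203.1] q [ 31.9  11.  105.4  -0.   63.2  51.9] F [ 0.6 -0.3  0.5] open -0.0 ff 0.0
row -0.0025 -0.0035 0.1381 0.0043 -0.0043 0.0001  |mm 138 deg 0.3
```

```bash
python3 -m handwheel '-0.002 -0.003 0.03 0.004 -0.004 0;-0.002 -0.003 0.07 0.004 -0.004 0;-0.002 -0.003 0.11 0.004 -0.004 0;-0.002 -0.003 0.135 0.004 -0.004 0;-0.002 -0.003 0.135 0.004 -0.004 0;-0.002 -0.003 0.135 0.004 -0.004 0;-0.002 -0.003 0.135 0.004 -0.004 0;-0.002 -0.003 0.135 0.004 -0.004 0'
python3 - <<'E'
from h import *
st(); delta([440,326.5,45.5],frame([0,0,-1],az(-20)))
E
```

```text
time_s: 56.0
eef_pos: [440.3, 326.7, 69.3]
eef_rot: [[0.342, 0.94, 0.002], [0.94, -0.342, 0.002], [0.002, 0.002, -1.0]]
ft_force: [-0.8, 0.0, 0.0]
opening: 0.4
finger_force: 0.0
t 56.0 p [440.3 326.7  69.3] q [ 32.   21.4 110.1   0.   48.3  52. ] F [-0.8  0.   0. ] open 0.4 ff 0.0
row -0.0004 -0.0002 0.0238 0.0015 -0.0023 -0.0  |mm 24 deg 0.2
```

```bash
python3 -m handwheel '0 0 0.01 0 0 0;0 0 0.015 0 0 0;0 0 0.018 0 0 0;0 0 0.021 0 0 0;0 0 0.023 0 0 0;0 0 0.0245 0 0 0;0 0 0.0245 0 0 0;0 0 0.0245 0 0 0'
```

```text
time_s: 56.8
eef_pos: [438.8, 325.8, 46.7]
eef_rot: [[0.342, 0.94, -0.002], [0.94, -0.342, -0.001], [-0.002, -0.002, -1.0]]
ft_force: [-7.1, -4.4, 26.7]
opening: 0.1
finger_force: 13.5
```

```bash
python3 -m handwheel '0 0 -0.01 0 0 0;0 0 -0.03 0 0 0;0.03 0 -0.03 0 0 0;0.059 0 -0.03 0 0 0;0.059 0 -0.03 0 0 0;0.059 0 -0.03 0 0 0;0.059 0 -0.03 0 0 0'
python3 - <<'E'
from h import *
st(); delta([460,382.2,46],frame([0,0,-1],az(-20)))
E
```

```text
time_s: 57.5
eef_pos: [457.4, 379.8, 71.6]
eef_rot: [[0.342, 0.94, -0.004], [0.94, -0.342, -0.002], [-0.004, -0.003, -1.0]]
ft_force: [0.3, -0.3, 0.5]
opening: 0.0
finger_force: 0.0
t 57.5 p [457.4 379.8  71.6] q [ 35.5  25.6 103.4   0.   51.2  55.5] F [ 0.3 -0.3  0.5] open 0.0 ff 0.0
row 0.0032 0.0017 0.0256 -0.0026 0.0036 -0.0001  |mm 26 deg 0.3
```

```bash
python3 -m handwheel '0.003 0.002 0.01 -0.002 0.003 0;0.003 0.002 0.016 -0.002 0.003 0;0.003 0.002 0.02 -0.002 0.003 0;0.003 0.002 0.023 -0.002 0.003 0;0.003 0.002 0.025 -0.002 0.003 0;0.003 0.002 0.026 -0.002 0.003 0;0.003 0.002 0.026 -0.002 0.003 0;0.003 0.002 0.026 -0.002 0.003 0'
```

```text
time_s: 58.3
eef_pos: [460.8, 382.2, 47.1]
eef_rot: [[0.342, 0.94, -0.0], [0.94, -0.342, -0.001], [-0.001, -0.0, -1.0]]
ft_force: [-3.2, -4.0, 5.8]
opening: 0.1
finger_force: 3.2
```

```bash
python3 -m handwheel '0 0 0.001 0 0 0;0 0 0.002 0 0 0;0 0 0.002 0 0 0'
python3 -m handwheel '0 0 -0.01 0 0 0;0 0 -0.03 0 0 0;-0.03 0 -0.04 0 0 0;-0.07 0 -0.04 0 0 0;-0.1 0 -0.035 0 0 0;-0.119 0 -0.03 0 0 0;-0.119 0 -0.03 0 0 0;-0.119 0 -0.03 0 0 0;-0.119 0 -0.03 0 0 0'
python3 - <<'E'
from h import *
st(); delta([419.5,270.5,46],frame([0,0,-1],az(-20)))
E
```

```text
time_s: 58.6
eef_pos: [460.9, 382.2, 46.9]
eef_rot: [[0.342, 0.94, -0.001], [0.94, -0.342, -0.001], [-0.001, -0.0, -1.0]]
ft_force: [-5.4, -6.0, 16.6]
opening: 0.1
finger_force: 8.1
time_s: 59.5
eef_pos: [422.2, 272.7, 75.1]
eef_rot: [[0.342, 0.94, 0.004], [0.94, -0.342, 0.003], [0.004, 0.003, -1.0]]
ft_force: [0.4, -0.5, -0.8]
opening: 0.1
finger_force: 0.0
t 59.5 p [422.2 272.7  75.1] q [2.790e+01 1.650e+01 1.162e+02 1.000e-01 4.700e+01 4.780e+01] F [ 0.4 -0.5 -0.8] open 0.1 ff 0.0
row -0.0031 -0.0019 0.029 0.0026 -0.0044 0.0002  |mm 29 deg 0.3
```

```bash
python3 -m handwheel '-0.003 -0.002 0.01 0.003 -0.004 0;-0.003 -0.002 0.018 0.003 -0.004 0;-0.003 -0.002 0.022 0.003 -0.004 0;-0.003 -0.002 0.025 0.003 -0.004 0;-0.003 -0.002 0.028 0.003 -0.004 0;-0.003 -0.002 0.03 0.003 -0.004 0;-0.003 -0.002 0.03 0.003 -0.004 0;-0.003 -0.002 0.03 0.003 -0.004 0'
```

```text
time_s: 60.3
eef_pos: [417.4, 269.3, 46.8]
eef_rot: [[0.342, 0.94, -0.005], [0.94, -0.342, -0.002], [-0.004, -0.004, -1.0]]
ft_force: [-7.6, -2.9, 21.5]
opening: 0.1
finger_force: 10.8
```

All three keys bottomed. Retreat, check, and hand in.

```bash
python3 -m handwheel '0 0 -0.02 0 0 0;0 0 -0.06 0 0 0;0 0 -0.1 0 0 0;0 0 -0.15 0 0 0;0.04 0 -0.19 0 0 0;0.08 0 -0.2 0 0 0;0.12 0 -0.2 0 0 0;0.12 0 -0.2 0 0 0;0.12 0 -0.2 0 0 0;0.12 0 -0.2 0 0 0'
python3 - <<'E'
from h import *
st()
t=cam('top'); s=cam('scene')
a=t['color'][180:310,165:425]; b=s['color'][160:310,220:420]
cv2.imwrite('pics/p4.png',cv2.convertScaleAbs(np.hstack([cv2.resize(a,(460,230)),cv2.resize(b,(307,230))]),alpha=1.8))
E
```

```text
time_s: 61.3
eef_pos: [458.6, 381.0, 242.9]
eef_rot: [[0.342, 0.94, -0.005], [0.94, -0.342, -0.003], [-0.005, -0.003, -1.0]]
ft_force: [-0.4, 0.0, 0.4]
opening: 0.3
finger_force: 0.0
t 61.3 p [458.6 381.  242.9] q [35.5 14.1 96.7  0.  69.5 55.5] F [-0.4  0.   0.4] open 0.3 ff 0.0
```

View pics/p4.png

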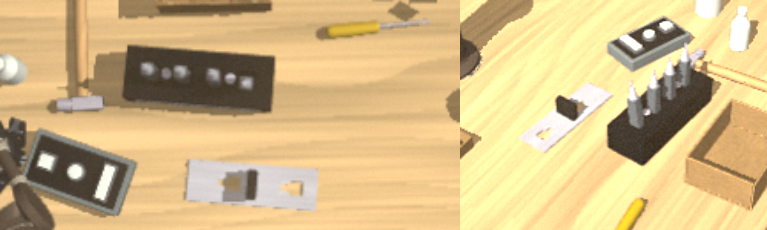

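All four pens are in the wells, the cover is flat with its handle up, the keys are up and the arm is clear.

```bash
python3 -c "
from plant import ctrl
print(ctrl.hand_in())"
```

```text
the job is handed in; nothing more can be done
None
```

I handed the job in at about 61 s without being shown a verdict: the cover is flat on the bench handle up, all four engravers are home in their wells, and the round, square and bar keys were each pressed to the bottom in that order.

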